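Sweep the wax offcuts off the trimmer and park its blade arm

TASK

Take the scraper block and sweep all four wax offcuts off the trimmer's bed, over its cutting edge into the scrap pan, without shifting the freshly poured candle that is setting on the bed and without touching the offcuts with the gripper. Stand the scraper upright on the bench again, clear of the pan, and after the sweeping swing the blade arm fully down into its catch. Leave everything else on the bench, the pan included, where it stands.

Things in the scene. Friction and masses are not known exactly. Their poses are not given: they have to be found in the camera images.
- trimmer: Guillotine trimmer for wax slabs, fixed: a flat dark grey bed on a grey base. Origin on the bench under the bed's middle. The bed's top is 70 mm above it and free from -125 to +125 mm in x and y. A wooden fence, 14 mm high above the bed, runs along the -y side (inner face y = -125 mm); the other three edges are open. Turned by up to 0.2 rad.
- cut_edge (a point): Middle of the cutting edge, at the bed's top: x = -125, y = 0, z = 70 mm in the trimmer's frame. The edge runs along the trimmer's y on the robot's side. The bed plate is 12 mm thick and overhangs the base by 40 mm here; the scrap pan lies below it.
- catch (a point): The blade arm's catch, a dark steel fork at x = -138, y = +142 mm in the trimmer's frame; the point is at the height of its tips, 104 mm above the bench.
- blade_arm (a joint): Angle of the blade arm, rad: 0 = fully down in the catch fork, 1.57 = upright; range 0 to 1.65, starts raised at 1.4 to 1.6. The hinge is stiff (about 0.75 Nm): the arm (0.3 kg) stays wherever it is left, and takes about 4 N to push at mid length.
- blade_pivot (a point): The blade arm's hinge, at x = -138, y = -175, z = +88 mm in the trimmer's frame; the hinge axis lies along the trimmer's x. When down, the arm runs from here along the trimmer's +y, just outside the cutting edge; when upright it points up, its end about 0.47 m above the bench.
- blade_mid (a point): Where to push: on the arm's upper face (looking up when it is down, to the trimmer's -y when upright), 200 mm from the hinge, 12 mm off the bar's centre line. The arm is a straight grey bar 16 mm wide along the trimmer's x and 24 mm deep; it reaches 323 mm from the hinge and carries a black round grip, 26 mm thick, out to 385 mm.
- scraper: Scraper block, loose, about 240 g, standing on the bench left of the trimmer. White foot with a steel edge, 30 mm along its x, 100 mm along its y, 28 mm high; on it a wooden grip 24 mm thick (x), 92 mm long (y), up to 71 mm above the underside. Origin: centre of the underside, z up. Grasp it across the 24 mm; sweep with the broad +x or -x face.
- chip1: Offcut of hard wax, cream, a loose irregular slab about 54 x 35 mm and 12 mm thick, 22 g, lying on the bed. Origin: centre of its underside at the start.
- chip2: A second such offcut (about 50 x 36 x 12 mm).
- chip3: A third such offcut (about 58 x 38 x 12 mm).
- chip4: A fourth such offcut (about 56 x 34 x 12 mm).
- pan: Scrap pan of steel sheet, loose, 600 g: open tray 150 mm along its x, 290 mm along its y, 42 mm high, walls and floor 3 mm. It lies on the bench on the robot's side of the trimmer, its long rim tucked some 20 to 30 mm under the cutting edge. Origin: centre of the underside.
- wet_jar: Freshly poured candle, still setting: amber glass jar 60 mm in diameter, 78 mm high with a short 20 mm wick above it, 300 g, loose, standing on the bed among the offcuts. Origin: centre of its underside. Must not be shifted.
- jar1: Amber candle jar, 76 mm in diameter, 88 mm high, wick 30 mm above it, standing on the bench left of the trimmer, next to the scraper, nearer or farther than it. Origin: centre of the underside. Bystander.
- jar2: Another such jar, on the bench farther left of the trimmer. Bystander.
- jar3: Another such jar, on the bench behind and right of the trimmer. Bystander.
- heat_gun: Yellow and black heat gun lying on the bench at the right, about 240 x 180 mm, 68 mm high; origin under the middle of its barrel. Bystander.
- jug: Aluminium pouring jug, 110 mm in diameter, 130 mm high, with a black handle, on the bench at the left. Origin: centre of the underside. Bystander.
- lids: Stack of four brass jar lids, 78 mm in diameter, 47 mm high, on the bench at the right. Origin: centre of the underside. Bystander.
There are look-alikes about, which are no part of the job. What is shaped like the chip3 but red is not meant. Leave any orange look-alike of the scraper alone.

How it is judged:
By the outcome, as a careful person would: the job done as asked, in the order asked, and still so for the second after the job is handed in, with the robot touching nothing.
It also fails if it takes over 72 s, if anything falls off the work surface, if the arm or the gripper's body presses on something with over 40 N, if the wrist force passes 120 N, or if a joint passes its speed limit or range.

ROBOT

A 7-joint arm with a two-finger parallel gripper is mounted at the origin on the work surface. World frame = base frame: x ahead of the robot, y to its left, z up, the work surface at z = 0. Lengths are in m, angles in rad, forces in N, time in s.
With the tool pointing down it reaches from about 0.4 to 0.85 m from the base axis. Payload 4.5 kg.
Tool frame: the origin (TCP) lies between the finger pads; the fingertips stand 11 mm ahead of it and the grasp point (between the pads) lies 8 mm behind it (r.tip_reach is the distance from the TCP to the fingertips, in m); x points along the fingers, y is the direction in which the jaws open and shut, and the axes are right-handed (so a half turn about x gives the same grasp; the last joint's range is limited). The gripper opens to 88 mm and grips with 3 to 60 N. Pads are 18 mm wide; open, the fingers measure 123 mm over their backs; the gripper's body (75 mm by 187 mm) begins 45 mm behind the grasp point.
Start: joints at [0.034, 0.689, -0.195, 1.565, 0.157, 0.902, -0.215], TCP at [0.625, 0, 0.25] pointing down, gripper open.
Joint ranges: [-3.01, 3.01], [-0.46, 2.08], [-1.47, 1.51], [0.13, 2.56], [-1, 4.14], [0.04, 2.09], [-2.66, 2.66]. Speed limits (rad/s): [2.57, 2.57, 3.14, 3.14, 3.14, 3.14, 3.14].

INTERFACE

Orientations are given as a unit quaternion [x, y, z, w].
In Python, from plant import r gives the robot as it stands.
- The arm moves only by the tool drive_tool, never from a script. Its argument "deltas" is a list of rows, each a list of 3 entries, a list of its own where there are three numbers: the turn, a rotation vector about the tool's x, y, z in degrees, then the shift along the tool's x, y, z in cm, then the finger opening in cm, from 0 to 8.81. A call has 1 to 12 rows; each row shifts and turns the commanded pose from where the row before left it, along the tool's axes as they then stand; what a row does not reach is not made up. A row lasts 1/12 s, in which the tool goes at most 41.7 mm and 7.16 degrees, less where a joint would pass 70% of its speed; a pose out of reach is approached as far as the arm can. A call is refused whole if a number of a shift passes 4.17 or a number of a turn 7.16, either way. A call with a gripper value outside its range is refused whole. The fingers move at their own pace and stop on an object; "force" is the grip in N (left out, the last holds). Time passes only in rows, so rows that do not move let the fingers close. It gives the time, the measured TCP pose, the force and the opening at its end, in the units of the state.
- r.get_state(): the state, without advancing time (a new reading comes with each control period).
- r.snapshot(name): name is "scene" or "side" or "wrist"; returns a dict with "color" (420x560x3 uint8, red, green, blue), "fov_y" (degrees; the focal length in pixels is half the picture's height over the tangent of half this angle, whatever the lens; pixels are square), "cx", "cy" (the principal point, pixels), "extrinsics" (4x4, takes a point from world to camera coordinates); the wrist camera has in their place "tool_from_camera" (4x4, takes a point from camera to tool coordinates, whose origin is the TCP and whose axes are the tool frame's). Camera axes: x right, y up, looking along -z (the intrinsics and any distortion apply to the point x, -y, -z); pixel columns grow to the right and rows downward; lengths in m; the calibration is good to about 2 mm. A picture is of the moment at which its call begins: read the wrist's pose just before it. There is no depth.
- r.finish_job(): hands the job in, once; it reports no verdict.
The state is a dict: "clock": time; "q": joint angles; "qd": joint speeds; "joint_torque": joint torques, N m; "tool_pos": TCP position; "eef_rot": TCP orientation; "contact_force": force on the tool from outside, world axes, zero at the start; "moment": the same for the moment, N m; "opening": opening from 0.0 (shut) to 1.0 (fully open).
Only numpy, scipy, OpenCV 4.12 (cv2) and the standard library are available. Lean on these libraries where they do the work, as an engineer would, in place of code of your own. Each camera call takes 0.05 s, during which the arm holds its last target. There are 200 camera calls.

## Working session

There is one attempt and no reset: what is moved stays moved. The work goes in short steps, Python scripts to look and compute and a tool call to move; the robot and the scene stay as the last step left them, time stands still between calls to the robot, and variables do not carry over. Pictures are saved under pics/ and viewed, about 8 in all and at most 12, crops included, and the job is handed in when it is done.

Besides the shell and the picture viewer there is one more tool, called after "Emit:" as name(argument=value, ...) on one line, values as JSON. drive_tool: Moves the arm, as the interface text tells. Its arguments: {"type":"object","properties":{"deltas":{"type":"array","items":{"type":"array"}},"force":{"type":"number"}},"required":["deltas"]}

```bash
ls; mkdir -p pics; cat > h.py <<'E'
import numpy as np, cv2
from plant import r
from scipy.spatial.transform import Rotation as R
def snap(n,f):
    s=r.get_state(); d=r.snapshot(n)
    cv2.imwrite(f'pics/{f}.png',d['color'][:,:,::-1])
    if 'extrinsics' in d: M=np.array(d['extrinsics'])
    else:
        T=np.eye(4);T[:3,:3]=R.from_quat(s['eef_rot']).as_matrix();T[:3,3]=s['tool_pos']
        M=np.linalg.inv(T@np.array(d['tool_from_camera']))
    np.savez(f'pics/{f}.npz',M=M,f=210/np.tan(np.radians(d['fov_y'])/2),c=[d['cx'],d['cy']])
    return d
def proj(f,P):
    k=np.load(f'pics/{f}.npz');M=k['M'];P=np.atleast_2d(P)
    p=P@M[:3,:3].T+M[:3,3]
    return np.c_[k['c'][0]-k['f']*p[:,0]/p[:,2],k['c'][1]+k['f']*p[:,1]/p[:,2]]
def unproj(f,uv,z):
    k=np.load(f'pics/{f}.npz');M=k['M'];uv=np.atleast_2d(uv).astype(float)
    d=np.c_[(uv[:,0]-k['c'][0])/k['f'],-(uv[:,1]-k['c'][1])/k['f'],-np.ones(len(uv))]@M[:3,:3]
    o=-M[:3,:3].T@M[:3,3]
    return o+d*((z-o[2])/d[:,2])[:,None]
E
python3 - <<'E'
from h import *
for n in('scene','side','wrist'):
    d=snap(n,n+'0'); print({k:v for k,v in d.items() if k!='color'})
print(r.get_state(), r.tip_reach)
cv2.imwrite('pics/a.png',cv2.resize(cv2.imread('pics/scene0.png'),(800,600),interpolation=cv2.INTER_CUBIC))
E
```

```text
pics
{'fov_y': 42.11489626883546, 'cx': 278.90957991729675, 'cy': 206.1161680593613, 'extrinsics': array([[ 0.34077524,  0.94010103, -0.00907193, -0.20947367],
       [-0.76118355,  0.28155761,  0.58423019,  0.32435788],
       [ 0.55178968, -0.19218578,  0.81153729, -1.92258931],
       [ 0.        ,  0.        ,  0.        ,  1.        ]])}
{'fov_y': 51.95883828482816, 'cx': 279.7673719472676, 'cy': 207.93190957644117, 'extrinsics': array([[-0.9859054 , -0.16728279, -0.00264845,  0.51795395],
       [ 0.12011024, -0.71872962,  0.68483667, -0.10620033],
       [-0.11646491,  0.67486606,  0.72869179, -1.24497286],
       [ 0.        ,  0.        ,  0.        ,  1.        ]])}
{'fov_y': 70.26860715604613, 'cx': 276.80422736546154, 'cy': 211.02073840744706, 'tool_from_camera': array([[ 7.40755697e-04,  2.78113853e-01, -9.60547831e-01,
        -1.35566521e-01],
       [ 9.99999694e-01, -4.46499854e-04,  6.41902106e-04,
        -4.42687438e-04],
       [-2.50362598e-04, -9.60548013e-01, -2.78114099e-01,
        -7.13958189e-02],
       [ 0.00000000e+00,  0.00000000e+00,  0.00000000e+00,
         1.00000000e+00]])}
{'clock': 0.15, 'q': array([ 0.03380348,  0.68978151, -0.1945352 ,  1.56608056,  0.15731509,
        0.90250495, -0.2151314 ]), 'qd': array([ 0.00092583, -0.00353692,  0.00093934, -0.00258746, -0.00111497,
        0.00264922, -0.00094013]), 'joint_torque': array([-1.46674727e-03, -5.27863634e+01, -1.26819178e+00, -1.53587687e+01,
       -5.24473807e-02,  3.92338901e-03,  1.12435155e-04]), 'tool_pos': array([ 6.24543244e-01, -3.62851023e-05,  2.49107134e-01]), 'eef_rot': array([-0.49961712, -0.50032779,  0.50036122, -0.49969339]), 'contact_force': array([-0.33943245, -0.01515757, -0.04601317]), 'moment': array([0.03234217, 0.02014693, 0.01924058]), 'opening': 1.001199010261029} 0.011
```

View pics/a.png

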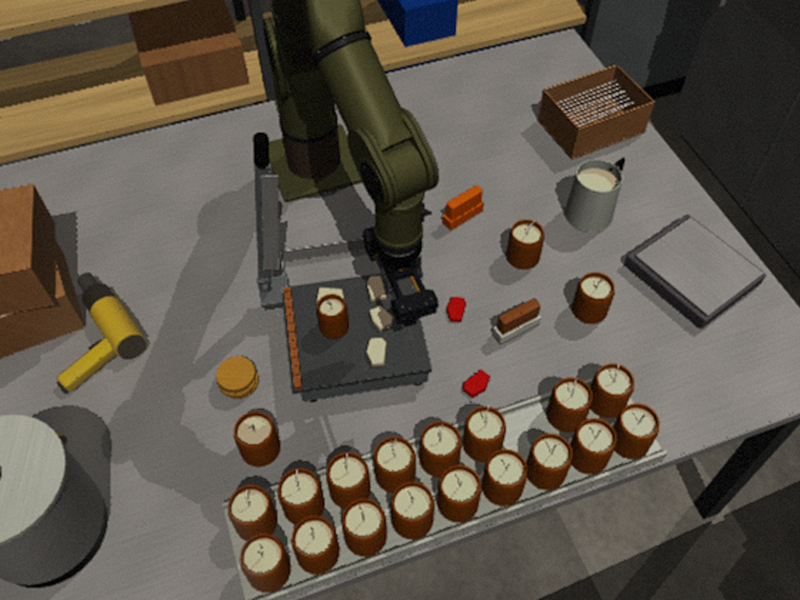

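View pics/side0.png

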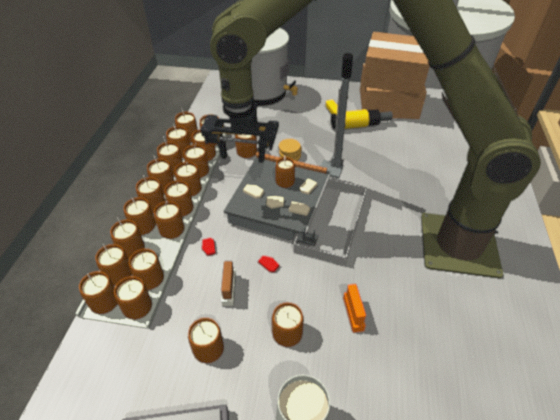

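View pics/wrist0.png

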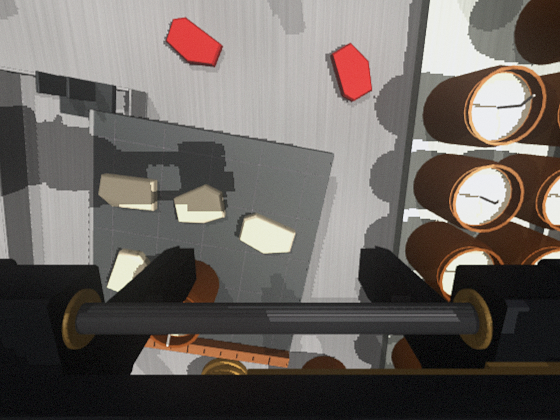

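The scene view (800x600) shows the white-footed scraper at (516,320), with an orange look-alike at (463,207), which I'll leave alone. The cream chips are at (330,297), (377,288), (381,318) and (376,351). Two red look-alike chips sit off the bed at (456,308) and (476,383). The wet jar is at (333,316). In the wrist view the bed corners are at (93,110) and (333,153), and the chips are at (128,192), (200,204), (267,234) and (127,270).

```bash
python3 - <<'E'
from h import *
print(R.from_quat(r.get_state()['eef_rot']).as_matrix().round(2))
c=unproj('wrist0',[(93,110),(333,153)],.07);print(c,np.linalg.norm(c[0]-c[1]))
print('side corners',unproj('side0',[(227,210),(302,236)],.07))
print('scene corners',unproj('scene0',[(430*.7,371*.7),(300*.7,388*.7)],.07))
print('chips',unproj('wrist0',[(128,192),(200,204),(267,234),(127,270)],.082))
print('chips scene',unproj('scene0',np.array([(377,288),(381,318),(376,351),(330,297)])*.7,.082))
print('wetjar top scene',unproj('scene0',np.array([(332,302)])*.7,.148),'side',unproj('side0',[(286,165)],.148))
print('scraper top scene',unproj('scene0',np.array([(500,325),(538,304)])*.7,.071),'side',unproj('side0',[(228,263),(227,288)],.071))
print('jars',unproj('scene0',np.array([(526,230),(595,284),(598,180)])*.7,.088),unproj('side0',[(287,315),(206,333)],.088))
a=cv2.imread('pics/scene0.png')[130:290,180:400];b=cv2.imread('pics/side0.png')[130:320,180:380]
a=cv2.resize(a,None,fx=2.5,fy=2.5,interpolation=2);cv2.imwrite('pics/b.png',a)
b=cv2.resize(b,None,fx=3,fy=3,interpolation=2);cv2.imwrite('pics/c.png',b)
E
```

```text
[[-0.  1.  0.]
 [-0.  0. -1.]
 [-1. -0.  0.]]
[[0.43956801 0.08528002 0.07      ]
 [0.68189213 0.04297955 0.07      ]] 0.24598843031948664
side corners [[0.67311453 0.03974141 0.07      ]
 [0.44649384 0.10032486 0.07      ]]
scene corners [[ 0.68704708  0.03881881  0.07      ]
 [ 0.63650764 -0.20546424  0.07      ]]
chips [[ 0.46915672  0.00407392  0.082     ]
 [ 0.54299729 -0.00873805  0.082     ]
 [ 0.61299587 -0.04217404  0.082     ]
 [ 0.45563926 -0.08533207  0.082     ]]
chips scene [[ 0.47363232  0.00521637  0.082     ]
 [ 0.546462   -0.01143689  0.082     ]
 [ 0.61583899 -0.04580574  0.082     ]
 [ 0.46191447 -0.09178213  0.082     ]]
wetjar top scene [[ 0.52158995 -0.10045717  0.148     ]] side [[ 0.52245424 -0.09429724  0.148     ]]
scraper top scene [[0.63746465 0.20776455 0.071     ]
 [0.61746524 0.30110536 0.071     ]] side [[0.6233673  0.22242683 0.071     ]
 [0.60701616 0.29635779 0.071     ]]
jars [[0.44288849 0.35480229 0.088     ]
 [0.6226423  0.42439357 0.088     ]
 [0.36522168 0.57056284 0.088     ]] [[0.44805718 0.35449114 0.088     ]
 [0.61968293 0.42875812 0.088     ]]
```

View pics/c.png

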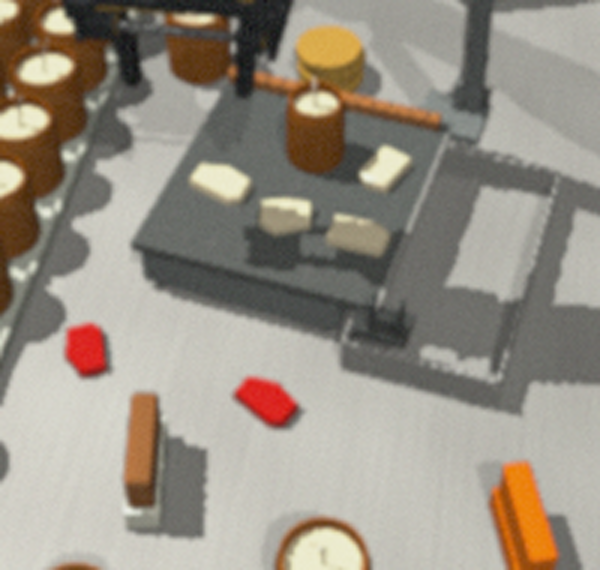

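View pics/b.png

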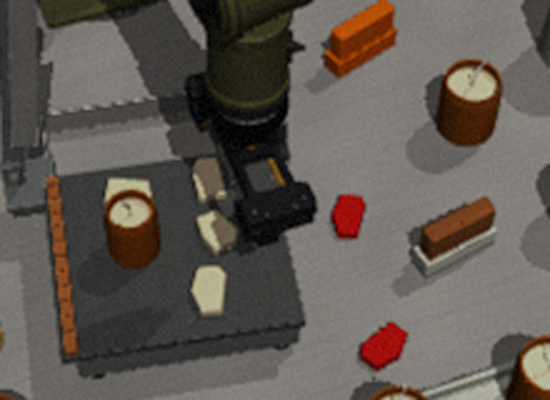

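The crops confirm the white-and-wood scraper, standing clear of any neighbour, and put one chip right on the edge side of the wet jar. Next I'll get chip extents, the blade angle and the scraper pose in the trimmer frame.

```bash
cat >> h.py <<'E'
O=np.array([.540,-.060,0]);TY=-.175
RT=R.from_euler('z',TY).as_matrix()
def toT(P): return (np.atleast_2d(P)-O)@RT
def toW(P): return np.atleast_2d(P)@RT.T+O
E
python3 - <<'E'
from h import *
np.set_printoptions(precision=1,suppress=True)
S=lambda L:np.array(L)/3.+[180,130]
W={'A':[(98,190),(110,174),(158,180),(158,210),(105,206)],'B':[(174,203),(205,185),(226,203),(222,222),(180,224)],'C':[(250,213),(295,236),(288,254),(260,252),(239,237)],'D':[(108,290),(122,250),(148,255)]}
Sd={'A':[(328,222),(340,213),(385,222),(388,245),(330,240)],'B':[(260,205),(308,198),(312,220),(268,230)],'C':[(190,165),(215,163),(250,182),(240,196),(195,183)],'D':[(385,147),(411,155),(385,186),(360,178)]}
for k in 'ABCD': print(k,'w',(toT(unproj('wrist0',W[k],.082))*1e3)[:,:2].tolist(),'s',(toT(unproj('side0',S(Sd[k]),.082))*1e3)[:,:2].tolist())
print('fence',toT(unproj('wrist0',[(150,345),(290,353)],.084))*1e3)
print('jar side',toT(unproj('side0',S([(318,102)]),.148))*1e3,'base L/R',toT(unproj('side0',S([(288,155),(345,152),(316,171)]),.07))*1e3)
for t in(1.4,1.5,1.6):
  p=toW([[-.138,-.175+l*np.cos(t),.088+l*np.sin(t)] for l in (0,.323,.385)])
  print(t,proj('side0',p).tolist(),proj('scene0',p).tolist())
print('pan outer corners',proj('side0',toW([[-.25,.145,.042],[-.25,-.145,.042]])))
# scraper from crops: foot top corners (side crop), grip top ends
print('grip top side',unproj('side0',S([(147,395),(140,505-42)]),.071)*1e3)
sc=lambda L:np.array(L)/2.5+[180,130]
print('grip top scene',unproj('scene0',sc([(422,236),(492,202)]),.071)*1e3,'foot bottom',unproj('scene0',sc([(425,273),(496,238),(413,252)]),.0)*1e3)
E
```

```text
A w [[-111.63270856229926, 47.45664453586755], [-99.72673165347749, 66.48803335358156], [-51.05736509632943, 68.84339699894691], [-48.97086145337308, 36.70791546581126], [-104.20099650994513, 31.335110367082372]] s [[-51.896048041278306, 49.43094523853752], [-58.9685884588924, 34.116522805231234], [-103.60909913849183, 31.10678729952856], [-115.13363548224153, 58.99606766411826], [-61.31173221328205, 71.21143947451388]]
B w [[-32.93845360456043, 47.30991799081144], [-3.000250023661666, 72.08674367566984], [20.755039054723028, 56.85139024681536], [19.22514744863635, 35.29871710657638], [-24.757898584887243, 25.18838441869595]] s [[17.987180809449445, 49.85081389112752], [-22.936709830058682, 25.151450594909498], [-36.49612203328953, 52.05591171885901], [-1.1747476109422053, 78.65006901785313]]
C w [[47.1582242692971, 50.4434797027849], [98.97933896438077, 33.298140467058715], [95.43153022690154, 11.179451978191723], [64.68437639610207, 8.128293267965663], [39.485042392262216, 21.53459088393429]] s [[104.37917911950545, 20.670214280047716], [81.78626191107564, 9.585379158809575], [38.7
[... 870 characters left out ...]
393471], [347.6324496202409, 71.31274229908288], [350.0152764858653, 49.30228074905469]] [[184.17294731313882, 194.998675661864], [173.85272245674466, 115.2176642253086], [171.39919496711653, 96.25054796246427]]
1.6 [[337.92337283707985, 160.99666533393471], [350.53844516132955, 65.1684208828467], [353.5658251284401, 42.17144551260429]] [[184.17294731313882, 194.998675661864], [160.6492310120675, 116.71629100130359], [155.0383738333943, 98.04444194842422]]
pan outer corners [[347.1 255.9]
 [368.8 185.9]]
grip top side [[621.9 217.9  71. ]
 [610.5 286.1  71. ]]
grip top scene [[626.6 208.9  71. ]
 [611.2 304.8  71. ]] foot bottom [[634.8 216.5   0. ]
 [618.9 317.1   0. ]
 [602.7 215.2   0. ]]
```

Chip D sits at x -100..-57, y -70..-16 mm in the trimmer frame, with only 16 mm between it and the jar. So I'll sweep A, B and C straight off first. Then I'll push D diagonally out from the fence side, and sweep it off last. First I'll move above the scraper.

Emit:
drive_tool(deltas=[[[-3,0,0],[0,-0.1,-3.2],8.8],[[-3,0,0],[0,-0.1,-3.2],8.8],[[-3,0,0],[0,-0.1,-3.2],8.8],[[0,0,0],[0,-0.2,-3.2],8.8],[[0,0,0],[0,-0.2,-3.2],8.8],[[0,0,0],[0,-0.2,-3.2],8.8],[[0,0,0],[0,0,-1],8.8],[[0,0,0],[0,0,0],8.8]])

```text
clock: 0.82
tool_pos: [0.5929, 0.204, 0.2495]
eef_rot: [0.458, 0.54, -0.457, 0.538]
contact_force: [0.1, 0.5, -0.3]
opening: 0.999
```

```bash
python3 - <<'E'
from h import *
s=r.get_state();print(s['tool_pos'],R.from_quat(s['eef_rot']).as_matrix().round(3))
snap('wrist','w1')
k=np.load('pics/side0.npz')
E
```

```text
[0.59293501 0.20404561 0.24951113] [[-0.001  0.987  0.163]
 [ 0.003  0.163 -0.987]
 [-1.    -0.001 -0.003]]
```

View pics/w1.png

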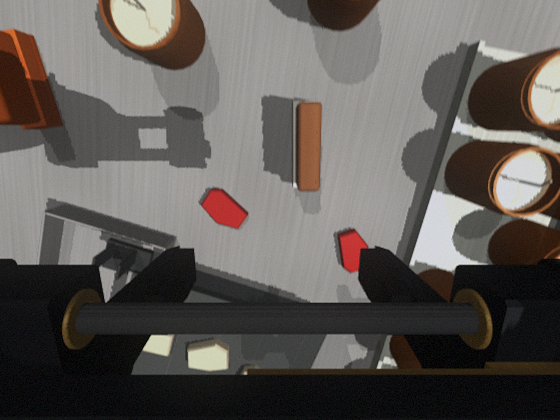

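The scraper's wooden grip top spans columns 299–320 and rows 103–190, aligned with the image, so the tool yaw already matches it.

```bash
python3 - <<'E'
from h import *
p=unproj('w1',[(299,103),(320,103),(320,190),(299,190)],.071);print(p)
c=p.mean(0);print(c,np.linalg.norm(p[0]-p[3]),np.linalg.norm(p[0]-p[1]))
s=r.get_state();Rt=R.from_quat(s['eef_rot']).as_matrix()
ax=(p[0]+p[1]-p[2]-p[3])[:2];ax/=np.linalg.norm(ax);print(ax,np.degrees(np.arctan2(ax[1],ax[0])))
t=np.r_[c[:2]+.020*ax,.047];print(t,'tool shift cm',Rt.T@(t-s['tool_pos'])*100)
E
```

```text
[[0.59875746 0.29888984 0.071     ]
 [0.61931691 0.30229184 0.071     ]
 [0.63715664 0.21601251 0.071     ]
 [0.61491635 0.21232445 0.071     ]]
[0.61753684 0.25737966 0.071     ] 0.08806063967234389 0.02083901846357155
[-0.19300201  0.98119836] 101.128030205653
[0.6136768  0.27700363 0.047     ] tool shift cm [20.24192802  3.17066683 -7.25080465]
```

Emit:
drive_tool(deltas=[[[-1.5,0,0],[0,1.6,-3.6],8.8],[[0,0,0],[0,1.6,-3.6],8.8],[[0,0,0],[3.5,0,0],8.8],[[0,0,0],[3.5,0,0],8.8],[[0,0,0],[3.5,0,0],8.8],[[0,0,0],[3.5,0,0],8.8],[[0,0,0],[0,0,0],8.8]])

```text
clock: 1.45
tool_pos: [0.6105, 0.2696, 0.1024]
eef_rot: [0.448, 0.544, -0.458, 0.542]
contact_force: [-0.2, -1.2, -0.5]
opening: 1.0
```

```bash
python3 - <<'E'
from h import *
s=r.get_state();Rt=R.from_quat(s['eef_rot']).as_matrix()
print(s['tool_pos'],Rt.T@(np.array([.6137,.277,.047])-s['tool_pos'])*100,s['contact_force'],s['qd'].round(2))
E
```

```text
[0.6104962  0.26962032 0.10235367] [ 5.52430572  0.51890604 -0.70732275] [-0.24311151 -1.2050077  -0.50008473] [ 0.   -0.09 -0.02 -0.06 -0.02  0.1   0.01]
```

Emit:
drive_tool(deltas=[[[0,0,0],[0,0.5,-0.7],8.8],[[0,0,0],[1.8,0,0],8.8],[[0,0,0],[1.8,0,0],8.8],[[0,0,0],[1.8,0,0],8.8],[[0,0,0],[0,0,0],8.8],[[0,0,0],[0,0,0],8.8]])

```text
clock: 1.95
tool_pos: [0.6192, 0.2836, 0.0577]
eef_rot: [0.453, 0.543, -0.452, 0.544]
contact_force: [0.4, -1.9, 0.1]
opening: 1.001
```

```bash
python3 - <<'E'
from h import *
s=r.get_state();Rt=R.from_quat(s['eef_rot']).as_matrix()
print(s['tool_pos'],Rt.round(3),Rt.T@(np.array([.6137,.277,.047])-s['tool_pos'])*100,s['contact_force'],s['qd'].round(2))
E
```

```text
[0.61917588 0.28360905 0.05773474] [[ 0.003  0.983  0.181]
 [ 0.001  0.181 -0.983]
 [-1.     0.003 -0.   ]] [ 1.07147813 -0.6612402   0.55108066] [ 0.38759884 -1.94523482  0.14605759] [-0.   -0.02 -0.   -0.01 -0.   -0.   -0.  ]
```

Emit:
drive_tool(deltas=[[[-1,0,0],[0,-0.6,0.5],8.8],[[0,0,0],[1.1,0,0],8.8],[[0,0,0],[0,0,0],2],[[0,0,0],[0,0,0],0],[[0,0,0],[0,0,0],0],[[0,0,0],[0,0,0],0],[[0,0,0],[0,0,0],0],[[0,0,0],[0,0,0],0],[[0,0,0],[0,0,0],0]], force=40)

```text
clock: 2.7
tool_pos: [0.6126, 0.2777, 0.0448]
eef_rot: [0.447, 0.548, -0.447, 0.548]
contact_force: [0.3, -0.5, -0.4]
opening: 0.493
```

Emit:
drive_tool(deltas=[[[0,0,0],[0,0,0],0],[[0,0,0],[0,0,0],0],[[0,0,0],[0,0,0],0],[[0,0,0],[0,0,0],0],[[0,0,0],[0,0,0],0],[[0,0,0],[0,0,0],0]])

```text
clock: 3.2
tool_pos: [0.6128, 0.2777, 0.0448]
eef_rot: [0.448, 0.547, -0.447, 0.548]
contact_force: [-0.3, 0.8, -0.1]
opening: 0.266
```

Emit:
drive_tool(deltas=[[[0,0,0],[-2,0,0],0],[[0,0,0],[-3,0,0],0],[[5.4,0,0],[-3,0,0],0],[[5.4,0,0],[-2.5,0,0],0],[[5.4,0,0],[-1.5,0,0],0],[[5.4,0,0],[0,0,0],0],[[0,0,0],[0,1.2,2.7],0],[[0,0,0],[0,1.2,2.7],0],[[0,0,0],[0,1.2,2.7],0],[[0,0,0],[0,1.2,2.7],0],[[0,0,0],[0,1.2,2.7],0],[[0,0,0],[0,0,0],0]])

```text
clock: 4.2
tool_pos: [0.6493, 0.1234, 0.1642]
eef_rot: [-0.542, -0.449, 0.546, -0.454]
contact_force: [0.3, -2.7, -1.3]
opening: 0.269
```

Emit:
drive_tool(deltas=[[[0,0,0],[0,1.2,2.7],0],[[0,0,0],[0,1.2,2.7],0],[[0,0,0],[0,1.2,2.7],0],[[0,0,0],[0,1.2,1.6],0],[[0,0,0],[0,0,0],0],[[0,0,0],[0,0,0],0],[[0,0,0],[0,0,0],0]])

```text
clock: 4.78
tool_pos: [0.6773, 0.0319, 0.1643]
eef_rot: [-0.542, -0.455, 0.542, -0.454]
contact_force: [1.2, 1.3, -1.8]
opening: 0.27
```

```bash
cat >> h.py <<'E'
def st():
    s=r.get_state();Rt=R.from_quat(s['eef_rot']).as_matrix();A=RT.T@Rt
    print('T mm',(toT(s['tool_pos'])*1e3).round(1),'jaw yaw in T deg',np.degrees(np.arctan2(A[1,1],A[0,1])).round(1),'down',Rt[:,0].round(3),'F',s['contact_force'].round(1),'op',round(s['opening']*88,1),'t',s['clock'],'qd',abs(s['qd']).max().round(2))
    return s
E
python3 - <<'E'
from h import *
st();snap('scene','s1');snap('wrist','w2')
a=cv2.resize(cv2.imread('pics/scene0.png')[0:300,130:450],None,fx=1.7,fy=1.7)
b=cv2.resize(cv2.imread('pics/scene0.png'),(400,300)) 
a=cv2.resize(cv2.imread('pics/s1.png')[120:300,170:330],None,fx=2.3,fy=2.3,interpolation=2)
w=cv2.resize(cv2.imread('pics/w2.png'),None,fx=.77,fy=.77)
H=max(a.shape[0],w.shape[0]);o=np.zeros((H,a.shape[1]+w.shape[1],3),np.uint8);o[:a.shape[0],:a.shape[1]]=a;o[:w.shape[0],a.shape[1]:]=w
print(o.shape);cv2.imwrite('pics/d.png',o)
E
```

```text
T mm [[119.2 114.4 164.3]] jaw yaw in T deg -0.0 down [-0.002  0.002 -1.   ] F [ 1.2  1.3 -1.8] op 23.8 t 4.7833 qd 0.02
(414, 799, 3)
```

View pics/d.png

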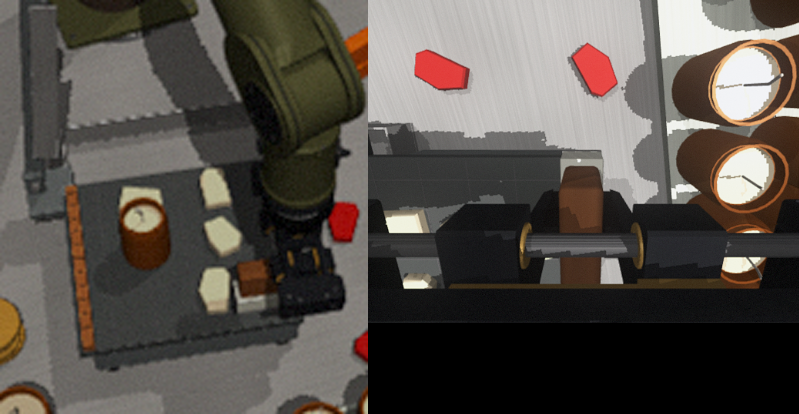

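Left crop: the scraper hangs next to chip C, level and aligned with the bed, and the fence runs from (70,185) to (88,352). Right crop: the bed's left edge is horizontal in the image, with a corner at about (602,152). Now a quick check of the trimmer pose.

```bash
python3 - <<'E'
from h import *
sc=lambda L:np.array(L)/2.3+[170,120]
print('corner',toT(unproj('w2',[(234/.77,152/.77),(35/.77,152/.77)],.07))*1e3)
print('fence top outer?',toT(unproj('scene0' if 0 else 's1',sc([(66,187),(80,187),(80,352),(93,352)]),.084))*1e3)
print('jar',toT(unproj('s1',sc([(143,213)]),.148))*1e3)
print('front corners',toT(unproj('s1',sc([(75,352),(303,318)]),.07))*1e3)
print('C D',toT(unproj('s1',sc([(205,270),(232,268),(236,300),(222,306),(203,296),(120,187),(160,190)]),.082))*1e3)
E
```

```text
corner [[139.81129156 131.26944445  70.        ]
 [-65.22225377 130.86675484  70.        ]]
fence top outer? [[-110.36780452 -135.13667987   84.        ]
 [-107.18438133 -117.5835646    84.        ]
 [ 130.24934547 -139.83353116   84.        ]
 [ 132.92191035 -124.95534326   84.        ]]
jar [[ -7.17113367 -44.15142472 148.        ]]
front corners [[ 121.2386729  -146.54699486   70.        ]
 [ 123.49700089  125.79415213   70.        ]]
C D [[ 43.34059228  20.21245061  82.        ]
 [ 46.32631944  52.95648794  82.        ]
 [ 91.8444344   50.26002623  82.        ]
 [ 97.09060679  32.47895925  82.        ]
 [ 79.34036096  12.29150179  82.        ]
 [-99.58750683 -67.47601327  82.        ]
 [-85.79557086 -17.92309533  82.        ]]
```

Emit:
drive_tool(deltas=[[[0,0,0],[0,1.9,1],0],[[0,0,0],[0,0,1.7],0],[[0,0,0],[0,0,1.6],0],[[0,0,0],[1.5,0,0],0],[[0,0,0],[1.5,0,0],0],[[0,0,0],[1.4,0,0],0],[[0,0,0],[0,0,0],0],[[0,0,0],[0,0,0],0]])

```text
clock: 5.55
tool_pos: [0.6883, -0.0149, 0.1198]
eef_rot: [-0.541, -0.455, 0.542, -0.454]
contact_force: [1.1, 0.6, -1.2]
opening: 0.27
```

```bash
python3 - <<'E'
from h import *
st();snap('side','sd1')
a=cv2.resize(cv2.imread('pics/sd1.png')[120:270,190:390],None,fx=4,fy=4,interpolation=2);cv2.imwrite('pics/e.png',a)
E
```

```text
T mm [[138.2  70.3 119.8]] jaw yaw in T deg -0.0 down [-0.002  0.    -1.   ] F [ 1.1  0.6 -1.2] op 23.8 t 5.55 qd 0.03
```

View pics/e.png

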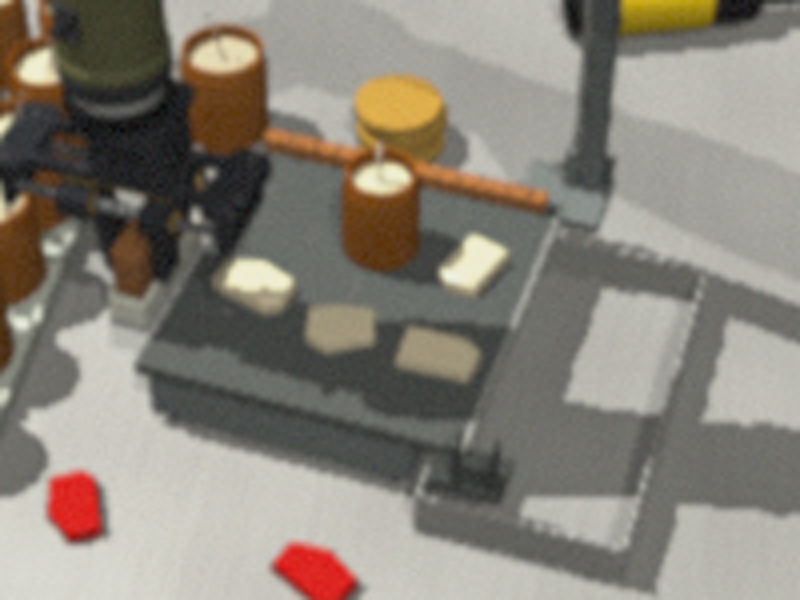

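The scraper is in position behind chip C, outside the bed edge, and its path stays clear of the jar. Starting the first sweep.

Emit:
drive_tool(deltas=[[[0,0,0],[0.3,0,0],0],[[0,0,0],[0,-1.2,-0.03],0],[[0,0,0],[0,-1.2,-0.03],0],[[0,0,0],[0,-1.2,-0.03],0],[[0,0,0],[0,-1.2,-0.03],0],[[0,0,0],[0,-1.2,-0.03],0],[[0,0,0],[0,-1.2,-0.03],0],[[0,0,0],[0,-1.2,-0.03],0],[[0,0,0],[0,-1.2,-0.03],0],[[0,0,0],[0,-1.2,-0.03],0],[[0,0,0],[0,0,0],0],[[0,0,0],[0,0,0],0]])

```text
clock: 6.6
tool_pos: [0.5842, 0.0064, 0.1186]
eef_rot: [0.542, 0.454, -0.541, 0.455]
contact_force: [0.1, -0.1, -2.0]
opening: 0.27
```

```bash
python3 - <<'E'
from h import *
st();snap('side','sd2')
a=cv2.resize(cv2.imread('pics/sd2.png')[120:270,190:390],None,fx=4,fy=4,interpolation=2);cv2.imwrite('pics/f.png',a)
E
```

```text
T mm [[ 31.9  73.1 118.6]] jaw yaw in T deg -0.0 down [ 0.002  0.    -1.   ] F [ 0.1 -0.1 -2. ] op 23.7 t 6.6 qd 0.03
```

View pics/f.png

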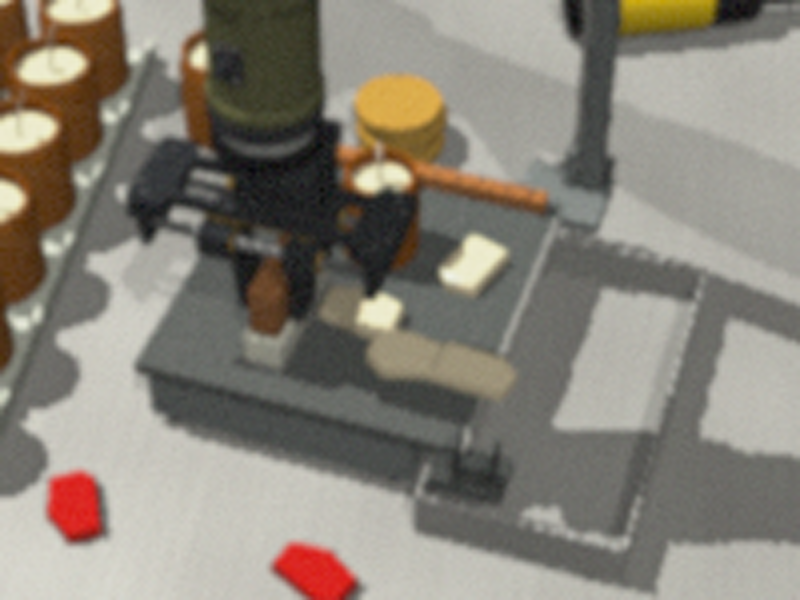

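```bash
python3 - <<'E'
from h import *
sc=lambda L:np.array(L)/4+[190,120]
print((toT(unproj('sd2',sc([(325,290),(360,290),(405,310),(395,330),(318,315),(370,350),(370,372),(435,345),(500,355),(515,380),(500,400),(555,225)]),.082))*1e3).round(0))
E
```

```text
[[  14.   23.   82.]
 [ -11.   14.   82.]
 [ -49.   23.   82.]
 [ -48.   44.   82.]
 [  10.   49.   82.]
 [ -38.   69.   82.]
 [ -45.   89.   82.]
 [ -80.   49.   82.]
 [-127.   43.   82.]
 [-144.   62.   82.]
 [-139.   84.   82.]
 [-128. -103.   82.]]
```

Chip C is clear of the jar (y ≥ 14 mm), and A already overhangs the edge. Continuing.

Emit:
drive_tool(deltas=[[[0,0,0],[0.1,-1.2,0],0],[[0,0,0],[0,-1.2,0],0],[[0,0,0],[0,-1.2,0],0],[[0,0,0],[0,-1.2,0],0],[[0,0,0],[0,-1.2,0],0],[[0,0,0],[0,-1.2,0],0],[[0,0,0],[0,-1.2,0],0],[[0,0,0],[0,-1.2,0],0],[[0,0,0],[0,-1.2,0],0],[[0,0,0],[0,-1.2,0],0],[[0,0,0],[0,-1.2,0],0],[[0,0,0],[0,-1.2,0],0]])

```text
clock: 7.65
tool_pos: [0.4434, 0.0316, 0.117]
eef_rot: [0.543, 0.453, -0.541, 0.455]
contact_force: [-0.4, -1.0, -1.7]
opening: 0.268
```

Emit:
drive_tool(deltas=[[[0,0,0],[0,-1,0],0],[[0,0,0],[0,-1,0],0],[[0,0,0],[0,-0.8,0],0],[[0,0,0],[0,-0.5,0],0],[[0,0,0],[0,0,0],0],[[0,0,0],[0,0,0],0],[[0,0,0],[0,0,0],0]])

```text
clock: 8.23
tool_pos: [0.4104, 0.0372, 0.1168]
eef_rot: [0.543, 0.454, -0.542, 0.454]
contact_force: [-0.3, -0.2, -2.2]
opening: 0.267
```

```bash
python3 - <<'E'
from h import *
st();snap('side','sd3')
a=cv2.resize(cv2.imread('pics/sd3.png')[120:270,190:390],None,fx=4,fy=4,interpolation=2);cv2.imwrite('pics/g.png',a)
E
```

```text
T mm [[-144.6   73.2  116.8]] jaw yaw in T deg -0.1 down [ 0.002  0.    -1.   ] F [-0.3 -0.2 -2.2] op 23.5 t 8.2333 qd 0.0
```

View pics/g.png

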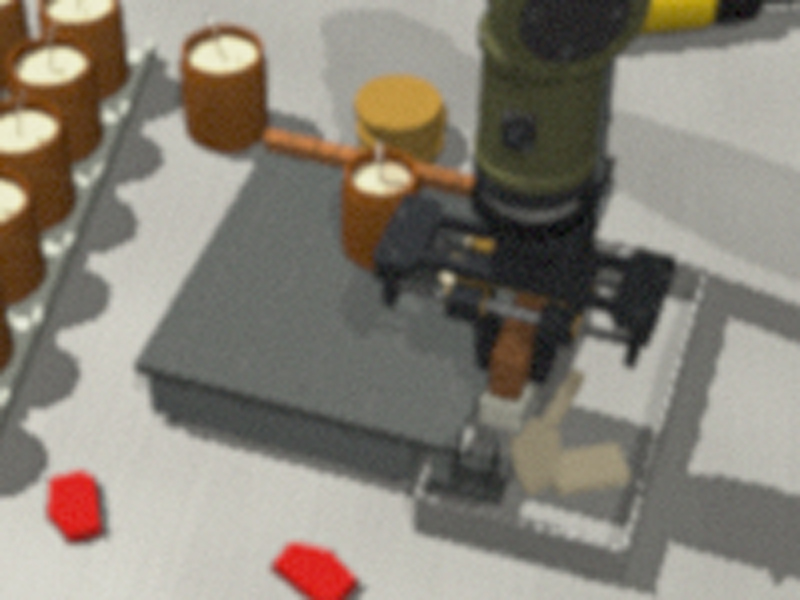

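Three chips are in the pan, with one standing on edge against the others. Before tucking in behind D, I'll check the wrist link's height against the raised blade arm.

The wrist joint is about 0.33 m above the TCP, so tilting the tool a few degrees toward +y keeps it off the raised blade. Lift, move back over the bed, and turn.

Emit:
drive_tool(deltas=[[[0,0,0],[-2,0,0],0],[[0,0,0],[-3,0,0],0],[[0,0,0],[-3,0,0],0],[[0,0,0],[-3,0,0],0],[[0,0,0],[-2.5,0,0],0],[[0,0,0],[0,2.5,0],0],[[0,0,0],[0,2.5,0],0],[[0,0,0],[0,2.5,0],0],[[5,0,0],[0,0,0],0],[[5,0,0],[0,0,0],0],[[5,0,0],[0,0,0],0],[[5,0,0],[0,0,0],0]])

```text
clock: 9.28
tool_pos: [0.4831, 0.0237, 0.2516]
eef_rot: [-0.613, -0.352, 0.614, -0.351]
contact_force: [-0.3, 0.3, -2.1]
opening: 0.269
```

Emit:
drive_tool(deltas=[[[5.5,0,0],[0,0,0],0],[[5.5,0,0],[0,0,0],0],[[5.5,0,0],[0,0,0],0],[[5.5,0,0],[0,0,0],0],[[5.5,0,0],[0,0,0],0],[[5.5,0,0],[0,0,0],0],[[5.5,0,0],[0,0,0],0],[[5.5,0,0],[0,0,0],0],[[5.5,0,0],[0,0,0],0],[[5.5,0,3],[0,0,0],0],[[0,0,3],[0,0,0],0],[[0,0,0],[0,0,0],0]])

```text
clock: 10.28
tool_pos: [0.483, 0.0264, 0.2513]
eef_rot: [0.708, -0.005, -0.703, 0.069]
contact_force: [0.9, 1.2, -2.1]
opening: 0.268
```

```bash
cat >> h.py <<'E'
def need(x,y,z):
    s=st();Rt=R.from_quat(s['eef_rot']).as_matrix()
    print('A',(RT.T@Rt).round(3).tolist(),'q',s['q'].round(2)); print('shift cm',(Rt.T@(toW([x/1e3,y/1e3,z/1e3])[0]-s['tool_pos'])*100).round(2))
E
python3 - <<'E'
from h import *
need(-67,-83,230)
E
```

```text
T mm [[-71.2  75.2 251.3]] jaw yaw in T deg -74.8 down [ 0.011 -0.105 -0.994] F [ 0.9  1.2 -2.1] op 23.6 t 10.2833 qd 0.1
A [[0.029, 0.26, -0.965], [-0.101, -0.96, -0.262], [-0.994, 0.105, -0.002]] q [-0.44  0.53  0.35  2.   -0.12  0.64 -1.52]
shift cm [ 3.73 15.06  3.75]
```

Emit:
drive_tool(deltas=[[[0,0,0],[0.2,1.9,0.5],0],[[0,0,0],[0.2,1.9,0.5],0],[[0,0,0],[0.2,1.9,0.5],0],[[0,0,0],[0.2,1.9,0.5],0],[[0,0,0],[0.2,1.9,0.5],0],[[0,0,0],[0.2,1.9,0.5],0],[[0,0,0],[0.2,1.9,0.4],0],[[0,0,0],[0.2,1.9,0.4],0],[[0,0,0],[0,0,0],0],[[0,0,0],[0,0,0],0],[[0,0,0],[0,0,0],0]])

```text
clock: 11.2
tool_pos: [0.4583, -0.1311, 0.2515]
eef_rot: [0.708, -0.006, -0.703, 0.067]
contact_force: [0.9, -0.1, -1.7]
opening: 0.27
```

```bash
python3 - <<'E'
from h import *
need(-67,-83,120)
snap('scene','s3');snap('side','sd4');snap('wrist','w4')
a=cv2.resize(cv2.imread('pics/s3.png')[50:270,150:330],None,fx=2.2,fy=2.2,interpolation=2)
b=cv2.resize(cv2.imread('pics/sd4.png')[20:240,210:390],None,fx=2.2,fy=2.2,interpolation=2)
cv2.imwrite('pics/k.png',np.hstack([a,b]))
E
```

```text
T mm [[-68.1 -84.2 251.5]] jaw yaw in T deg -75.1 down [ 0.012 -0.103 -0.995] F [ 0.9 -0.1 -1.7] op 23.7 t 11.2 qd 0.03
A [[0.029, 0.256, -0.966], [-0.099, -0.961, -0.258], [-0.995, 0.103, -0.003]] q [-0.09  0.5   0.31  2.05 -0.09  0.58 -1.23]
shift cm [13.08 -1.45 -0.1 ]
```

View pics/k.png

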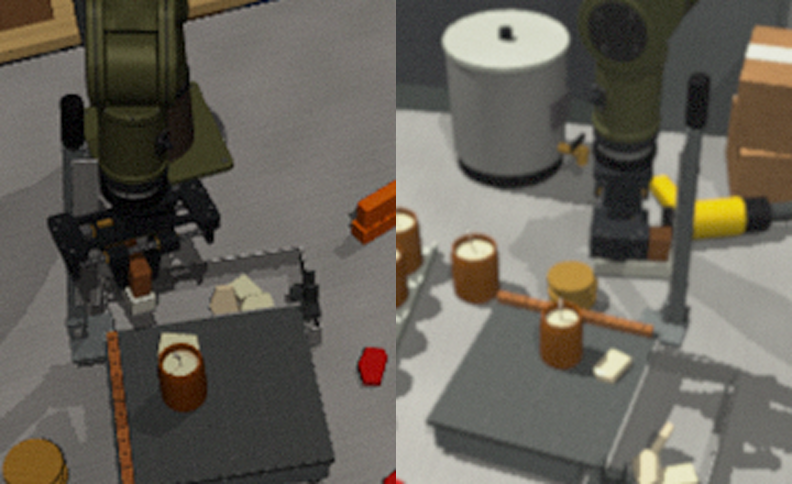

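Left crop: the arm stands beside the blade, and the scraper's +u foot end is around (127–155, 293–315). Right crop: there's a visible gap between the wrist and the blade arm, and D is undisturbed at (612,365). I'll check the scraper offset by projection.

```bash
python3 - <<'E'
from h import *
s=r.get_state();Rt=R.from_quat(s['eef_rot']).as_matrix();t=s['tool_pos']
def sp(x,y,z,off): # scraper coords x(+d) y(+u) z up -> world ; tool y=-d, z=-u, x=down
    return t+Rt@np.array([.0448-z,-x,-(y-off)])
g=lambda p:((p-[150,50])*2.2).round(0)
for off in(.015,.02,.025,.03):
    print(off,'foot +u end corners(scene crop k)',g(proj('s3',np.array([sp(a,.05,z,off) for a in(-.015,.015) for z in(0,.028)]))).tolist())
    print('   grip top end',g(proj('s3',np.array([sp(a,.046,.071,off) for a in(-.012,.012)]))).tolist())
E
```

```text
0.015 foot +u end corners(scene crop k) [[134.0, 320.0], [134.0, 305.0], [157.0, 313.0], [158.0, 299.0]]
   grip top end [[135.0, 279.0], [154.0, 273.0]]
0.02 foot +u end corners(scene crop k) [[133.0, 317.0], [132.0, 302.0], [156.0, 311.0], [156.0, 296.0]]
   grip top end [[133.0, 276.0], [152.0, 270.0]]
0.025 foot +u end corners(scene crop k) [[131.0, 314.0], [131.0, 299.0], [155.0, 308.0], [154.0, 293.0]]
   grip top end [[132.0, 273.0], [151.0, 267.0]]
0.03 foot +u end corners(scene crop k) [[130.0, 311.0], [130.0, 297.0], [153.0, 305.0], [153.0, 290.0]]
   grip top end [[130.0, 270.0], [149.0, 264.0]]
```

Emit:
drive_tool(deltas=[[[0,0,0],[2,-0.2,0.1],0],[[0,0,0],[2,-0.2,0.1],0],[[0,0,0],[2,-0.2,0],0],[[0,0,0],[2,-0.3,0],0],[[0,0,0],[1.5,-0.2,0],0],[[0,0,0],[1.5,-0.2,0],0],[[0,0,0],[0,0,0],0],[[0,0,0],[0,0,0],0],[[0,0,0],[0,0,0],0]])

```text
clock: 12.1
tool_pos: [0.457, -0.13, 0.1414]
eef_rot: [0.708, -0.007, -0.703, 0.067]
contact_force: [0.8, 0.6, -1.4]
opening: 0.266
```

```bash
python3 - <<'E'
from h import *
need(-69,-83,119)
E
```

```text
T mm [[-69.6 -83.4 141.4]] jaw yaw in T deg -75.0 down [ 0.013 -0.104 -0.995] F [ 0.8  0.6 -1.4] op 23.4 t 12.1 qd 0.01
A [[0.03, 0.257, -0.966], [-0.1, -0.961, -0.258], [-0.995, 0.105, -0.004]] q [-0.02  0.7   0.22  2.16 -0.15  0.27 -1.2 ]
shift cm [ 2.23 -0.26 -0.06]
```

Emit:
drive_tool(deltas=[[[0,0,0],[1.1,-0.1,0],0],[[0,0,0],[1.1,-0.1,0],0],[[0,0,0],[0,0,0],0],[[0,0,0],[0,0,0],0],[[0,0,0],[0,0,0],0]])

```text
clock: 12.52
tool_pos: [0.457, -0.1306, 0.1196]
eef_rot: [0.708, -0.007, -0.703, 0.067]
contact_force: [-0.2, -0.2, -2.3]
opening: 0.269
```

Emit:
drive_tool(deltas=[[[0,0,0],[-0.1,-0.9,0],0],[[0,0,0],[-0.1,-0.9,0],0],[[0,0,0],[-0.1,-0.9,0],0],[[0,0,0],[-0.1,-0.9,0],0],[[0,0,0],[-0.1,-0.9,0],0],[[0,0,0],[0,0,0],0],[[0,0,0],[0,0,0],0]])

```text
clock: 13.1
tool_pos: [0.4526, -0.0844, 0.119]
eef_rot: [0.708, -0.006, -0.703, 0.068]
contact_force: [-0.9, -0.2, -1.8]
opening: 0.265
```

```bash
python3 - <<'E'
from h import *
st()
snap('side','sd5')
# cream chip mask near bed & jar displacement: compare jar patch
a=cv2.imread('pics/sd5.png').astype(int);b=cv2.imread('pics/sd4.png').astype(int)
# D cream pixels: bright, low saturation
hsv=cv2.cvtColor(a.astype(np.uint8),cv2.COLOR_BGR2HSV)
m=((hsv[...,0]>12)&(hsv[...,0]<35)&(hsv[...,1]>25)&(hsv[...,1]<130)&(hsv[...,2]>100)).astype(np.uint8)
n,l,s,c=cv2.connectedComponentsWithStats(m)
for i in range(1,n):
    if s[i,4]>25 and 230<c[i,0]<400 and 130<c[i,1]<260: print(s[i],c[i].round(1),(toT(unproj('sd5',c[i],.082))*1e3).round(0))
E
```

```text
T mm [[-81.8 -39.3 119. ]] jaw yaw in T deg -75.0 down [ 0.011 -0.104 -0.995] F [-0.9 -0.2 -1.8] op 23.4 t 13.1 qd 0.02
[234 125  23  17 222] [245.2 132.4] [[ 200. -222.   82.]]
[274 138  24  19  61] [282.9 144.9] [[  56. -201.   82.]]
[278 154  15  15 126] [284.8 163.3] [[  19. -115.   82.]]
[322 179  11   9  26] [327.6 183.7] [[-134.  -69.   82.]]
[300 189  18  18 202] [308.5 197.8] [[-97.   7.  82.]]
[317 211  32  33 514] [330.7 232.1] [[-192.  112.   82.]]
```

D is now at about (-97, 7) as planned, and the jar is untouched. Pushing on a little more, then lifting.

Emit:
drive_tool(deltas=[[[0,0,0],[-0.1,-0.9,0],0],[[0,0,0],[-0.1,-0.9,0],0],[[0,0,0],[-0.1,-0.9,0],0],[[0,0,0],[-0.1,-0.9,0],0],[[0,0,0],[0,0,0],0],[[0,0,0],[0,0,0],0],[[0,0,0],[0,1,0],0],[[0,0,0],[-2,0.4,0],0],[[0,0,0],[-3,0,0],0],[[0,0,0],[-3,0,0],0],[[0,0,0],[-2,0,0],0],[[0,0,0],[0,0,0],0]])

```text
clock: 14.15
tool_pos: [0.4514, -0.0543, 0.2235]
eef_rot: [0.71, -0.008, -0.701, 0.066]
contact_force: [0.5, 0.3, -3.1]
opening: 0.267
```

```bash
cat >> h.py <<'E'
def cream(f):
    a=cv2.imread(f'pics/{f}.png');hsv=cv2.cvtColor(a,cv2.COLOR_BGR2HSV)
    m=((hsv[...,0]>12)&(hsv[...,0]<35)&(hsv[...,1]>25)&(hsv[...,1]<130)&(hsv[...,2]>90)).astype(np.uint8)
    n,l,s,c=cv2.connectedComponentsWithStats(m)
    for i in range(1,n):
        x,y,w,h,A=s[i]
        if A>25 and 230<c[i,0]<400 and 130<c[i,1]<270:
            uv=np.argwhere(l==i)[:,::-1];p=toT(unproj(f,uv,.080))*1e3
            print(s[i],'T c',p.mean(0)[:2].round(0),'min',p.min(0)[:2].round(0),'max',p.max(0)[:2].round(0))
E
python3 - <<'E'
from h import *
need(-40,70,200);snap('side','sd6');cream('sd6')
E
```

```text
T mm [[-88.2  -9.8 223.5]] jaw yaw in T deg -75.2 down [ 0.018 -0.104 -0.994] F [ 0.5  0.3 -3.1] op 23.5 t 14.15 qd 0.08
A [[0.036, 0.253, -0.967], [-0.099, -0.962, -0.256], [-0.994, 0.105, -0.01]] q [-0.28  0.54  0.35  2.13 -0.16  0.48 -1.33]
shift cm [ 1.71 -6.7  -6.68]
[234 125  23  18 224] T c [ 201. -223.] min [ 147. -268.] max [ 241. -164.]
[274 138  25  20  66] T c [  55. -204.] min [  14. -251.] max [  77. -139.]
[278 154  15  15 127] T c [  20. -118.] min [  -4. -161.] max [ 41. -92.]
[324 159  11  10  29] T c [-117. -165.] min [-127. -190.] max [ -98. -144.]
[304 198  16  18 219] T c [-114.   35.] min [-137.    1.] max [-91.  68.]
[317 211  31  33 516] T c [-191.  109.] min [-240.   32.] max [-153.  156.]
```

D now sits at x -135..-91, y ~5..65, still on the bed and past the jar. I'll turn back square to the edge.

Emit:
drive_tool(deltas=[[[0,0,-3],[-1,0,0],0],[[0,0,-3],[-1,0,0],0],[[-6,0,0],[0,0,0],0],[[-6,0,0],[0,0,0],0],[[-6,0,0],[0,0,0],0],[[-6,0,0],[0,0,0],0],[[-6,0,0],[0,0,0],0],[[-6,0,0],[0,0,0],0],[[-6,0,0],[0,0,0],0],[[-6,0,0],[0,0,0],0],[[-6,0,0],[0,0,0],0],[[-6,0,0],[0,0,0],0]])

```text
clock: 15.2
tool_pos: [0.4483, -0.0522, 0.2385]
eef_rot: [0.596, 0.381, -0.596, 0.38]
contact_force: [-0.4, -1.1, -2.6]
opening: 0.27
```

Emit:
drive_tool(deltas=[[[-5,0,0],[0,0,0],0],[[-5,0,0],[0,0,0],0],[[-5,0,0],[0,0,0],0],[[0,0,0],[0,1.1,-2.3],0],[[0,0,0],[0,1.1,-2.3],0],[[0,0,0],[0,0,-2.2],0],[[0,0,0],[0,0,0],0],[[0,0,0],[0,0,0],0]])

```text
clock: 15.87
tool_pos: [0.4822, 0.0121, 0.2386]
eef_rot: [0.542, 0.455, -0.542, 0.454]
contact_force: [0.4, -0.3, -3.0]
opening: 0.265
```

```bash
python3 - <<'E'
from h import *
need(-65,58,118)
E
```

```text
T mm [[-69.5  61.  238.6]] jaw yaw in T deg 0.0 down [-0.     0.001 -1.   ] F [ 0.4 -0.3 -3. ] op 23.3 t 15.8667 qd 0.04
A [[-0.001, 1.0, 0.0], [0.001, 0.0, -1.0], [-1.0, -0.001, -0.001]] q [-0.03  0.52 -0.14  2.    0.12  0.63 -0.42]
shift cm [12.06  0.45  0.3 ]
```

Emit:
drive_tool(deltas=[[[0,0,0],[2.5,0.4,0.3],0],[[0,0,0],[2.5,0,0],0],[[0,0,0],[2.5,0,0],0],[[0,0,0],[2,0,0],0],[[0,0,0],[1.5,0,0],0],[[0,0,0],[1,0,0],0],[[0,0,0],[0,0,0],0],[[0,0,0],[0,0,0],0],[[0,0,0],[0,0,0],0]])

```text
clock: 16.62
tool_pos: [0.4866, 0.0072, 0.1204]
eef_rot: [0.543, 0.453, -0.542, 0.454]
contact_force: [-0.1, -0.5, -1.3]
opening: 0.273
```

```bash
python3 - <<'E'
from h import *
need(-145,58,117.5);snap('side','sd7');cream('sd7')
E
```

```text
T mm [[-64.3  56.9 120.4]] jaw yaw in T deg -0.2 down [ 0.002 -0.    -1.   ] F [-0.1 -0.5 -1.3] op 24.0 t 16.6167 qd 0.02
A [[0.002, 1.0, -0.003], [0.0, -0.003, -1.0], [-1.0, 0.002, -0.0]] q [-0.06  0.74 -0.08  2.09  0.17  0.32 -0.46]
shift cm [ 0.27 -8.07 -0.09]
[234 125  23  16 213] T c [ 202. -225.] min [ 159. -267.] max [ 241. -173.]
[277 142   4  13  31] T c [  64. -185.] min [  52. -214.] max [  75. -154.]
[305 199  14  17 203] T c [-115.   36.] min [-136.    1.] max [-94.  69.]
[286 204  12   8  31] T c [-62.  56.] min [-77.  40.] max [-44.  68.]
[317 212  31  32 501] T c [-191.  111.] min [-240.   35.] max [-152.  156.]
```

Emit:
drive_tool(deltas=[[[0,0,0],[0.3,0,0],0],[[0,0,0],[0,-1,0],0],[[0,0,0],[0,-1,0],0],[[0,0,0],[0,-1,0],0],[[0,0,0],[0,-1,0],0],[[0,0,0],[0,-1,0],0],[[0,0,0],[0,-1,0],0],[[0,0,0],[0,-1,0],0],[[0,0,0],[0,-0.7,0],0],[[0,0,0],[0,-0.6,0],0],[[0,0,0],[0,0,0],0],[[0,0,0],[0,0,0],0]])

```text
clock: 17.67
tool_pos: [0.4053, 0.0229, 0.1171]
eef_rot: [0.543, 0.453, -0.541, 0.455]
contact_force: [-0.1, -0.2, -1.9]
opening: 0.266
```

Emit:
drive_tool(deltas=[[[0,0,0],[0,0,0],0],[[0,0,0],[-2,0,0],0],[[0,0,0],[-3,0,0],0],[[0,0,0],[-3,0,0],0],[[0,0,0],[-2,0,0],0],[[0,0,0],[0,2.5,0],0],[[0,0,0],[0,2.5,0],0],[[0,0,0],[0,2.5,0],0],[[0,0,0],[0,2.5,0],0],[[0,0,0],[0,2.5,0],0],[[0,0,0],[0,0,0],0],[[0,0,0],[0,0,0],0]])

```text
clock: 18.67
tool_pos: [0.5287, 0.0003, 0.217]
eef_rot: [0.543, 0.453, -0.541, 0.454]
contact_force: [-0.6, -0.1, -1.8]
opening: 0.267
```

```bash
python3 - <<'E'
from h import *
st();snap('side','sd8');cream('sd8')
print((toT([.6175,.2574,0])*1e3).round(0)); need(*(toT([.6137,.277,.06])[0]*1e3))
E
```

```text
T mm [[-21.6  57.4 217. ]] jaw yaw in T deg -0.2 down [ 0.003  0.    -1.   ] F [-0.6 -0.1 -1.8] op 23.5 t 18.6667 qd 0.07
[234 125  15  18  98] T c [ 220. -222.] min [ 205. -266.] max [ 241. -163.]
[271 175  16  12  60] T c [ 15. -38.] min [ -3. -62.] max [ 39. -13.]
[308 217  42  28 765] T c [-187.  106.] min [-240.   58.] max [-128.  154.]
[[ 21. 326.   0.]]
T mm [[-23.2  57.4 216.9]] jaw yaw in T deg -0.1 down [ 0.001  0.    -1.   ] F [-0.4 -0.1 -2. ] op 23.6 t 18.7167 qd 0.04
A [[0.001, 1.0, -0.002], [0.0, -0.002, -1.0], [-1.0, 0.001, -0.0]] q [-0.01  0.61 -0.13  1.9   0.12  0.64 -0.39]
shift cm [ 15.7    3.64 -28.72]
```

Nothing cream is left on the bed. Now I'll return the scraper to its original spot.

Emit:
drive_tool(deltas=[[[0,0,0],[0,0.4,-2.9],0],[[0,0,0],[0,0.4,-2.9],0],[[0,0,0],[0,0.4,-2.9],0],[[0,0,0],[0,0.4,-2.9],0],[[0,0,0],[0,0.4,-2.9],0],[[0,0,0],[0,0.4,-2.9],0],[[0,0,0],[0,0.4,-2.9],0],[[0,0,0],[0,0.4,-2.9],0],[[0,0,0],[0,0.4,-2.9],0],[[0,0,0],[0,0,-2.6],0],[[0,0,0],[0,0,0],0],[[0,0,0],[0,0,0],0]])

```text
clock: 19.72
tool_pos: [0.6114, 0.2794, 0.2169]
eef_rot: [0.541, 0.455, -0.541, 0.455]
contact_force: [-0.5, -0.9, -2.7]
opening: 0.267
```

Emit:
drive_tool(deltas=[[[0,0,0],[2.5,0,0],0],[[0,0,0],[2.5,0,0],0],[[0,0,0],[2.5,0,0],0],[[0,0,0],[2.5,0,0],0],[[0,0,0],[2.5,0,0],0],[[0,0,0],[2.5,0,0],0],[[0,0,0],[0.8,0,0],0],[[0,0,0],[0,0,0],0],[[0,0,0],[0,0,0],0]])

```text
clock: 20.47
tool_pos: [0.614, 0.2763, 0.0602]
eef_rot: [0.543, 0.453, -0.542, 0.455]
contact_force: [0.7, 0.5, -1.2]
opening: 0.27
```

```bash
python3 - <<'E'
from h import *
st()
E
```

```text
T mm [[ 14.3 344.   60.2]] jaw yaw in T deg -0.1 down [ 0.003 -0.    -1.   ] F [ 0.7  0.5 -1.2] op 23.7 t 20.4667 qd 0.03
```

Emit:
drive_tool(deltas=[[[0,0,0],[0.7,0,0],0],[[0,0,0],[0.4,0,0],0],[[0,0,0],[0.3,0,0],0],[[0,0,0],[0.15,0,0],0],[[0,0,0],[0,0,0],0],[[0,0,0],[0,0,0],0],[[0,0,0],[0,0,0],0]])

```text
clock: 21.05
tool_pos: [0.6142, 0.2772, 0.0448]
eef_rot: [0.543, 0.453, -0.541, 0.455]
contact_force: [-1.1, -0.6, 3.2]
opening: 0.268
```

On the bench, with the force rising from -2 to +3 N. Release and lift.

Emit:
drive_tool(deltas=[[[0,0,0],[0,0,0],4],[[0,0,0],[0,0,0],6],[[0,0,0],[0,0,0],6],[[0,0,0],[0,0,0],6],[[0,0,0],[0,0,0],6],[[0,0,0],[-2,0,0],6],[[0,0,0],[-3,0,0],6],[[0,0,0],[-4,0,0],6],[[0,0,0],[-4,0,0],6],[[0,0,0],[-4,0,0],0],[[0,0,0],[-4,0,0],0],[[0,0,0],[-4,0,0],0]])

```text
clock: 22.05
tool_pos: [0.613, 0.2768, 0.2962]
eef_rot: [0.543, 0.454, -0.541, 0.455]
contact_force: [1.1, -0.3, -0.5]
opening: 0.48
```

Emit:
drive_tool(deltas=[[[0,0,0],[-4,0,0],0],[[0,0,0],[-4,0,0],0],[[0,0,0],[-4,0,0],0],[[0,0,0],[0,0,0],0],[[0,0,0],[0,0,0],0]])

```text
clock: 22.47
tool_pos: [0.614, 0.2775, 0.4171]
eef_rot: [0.545, 0.453, -0.539, 0.455]
contact_force: [0.2, -0.0, -1.9]
opening: 0.097
```

```bash
python3 - <<'E'
from h import *
s=st();print(s['q'].round(2));snap('side','sd9');snap('scene','s9');snap('wrist','w9')
a=cv2.resize(cv2.imread('pics/sd9.png')[130:310,180:380],None,fx=2,fy=2,interpolation=2)
b=cv2.resize(cv2.imread('pics/s9.png')[60:240,170:370],None,fx=2,fy=2,interpolation=2)
# pan zoom
c=cv2.resize(cv2.imread('pics/sd9.png')[185:275,280:380],None,fx=4,fy=2.6,interpolation=2)
d=cv2.resize(cv2.imread('pics/s9.png')[130:220,180:320],(400,234),interpolation=2)
cv2.imwrite('pics/l.png',np.vstack([np.hstack([a,b]),np.hstack([c[:234],d])]))
E
```

```text
T mm [[ 14.1 345.2 417.1]] jaw yaw in T deg -0.1 down [ 0.008  0.003 -1.   ] F [ 0.2 -0.  -1.9] op 8.5 t 22.4667 qd 0.09
[-0.45  0.63 -0.08  1.14  0.05  1.36 -0.71]
```

View pics/l.png

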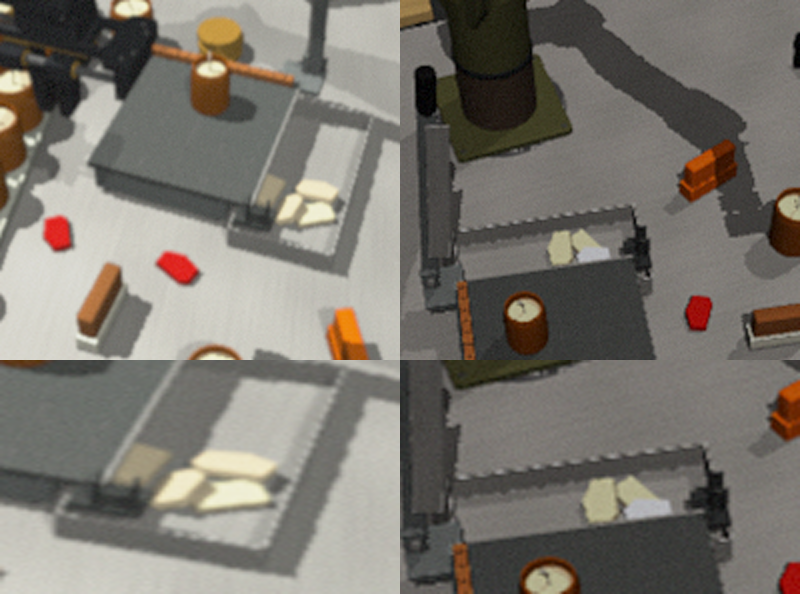

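The last picture shows all four chips in the pan: three flat ones at about (290–320, 190–215) and a shaded one low by the edge at (272,190). The bed is empty except for the jar, and the scraper stands upright at (100,300). Next I'll move the closed fingers over and behind the blade arm.

Emit:
drive_tool(deltas=[[[0,0,0],[-3.5,0,0],0],[[0,0,0],[-3.5,0,0],0],[[0,0,0],[-3.5,0,0],0],[[0,0,0],[0,-0.95,3.3],0],[[0,0,0],[0,-0.95,3.3],0],[[0,0,0],[0,-0.95,3.3],0],[[0,0,0],[0,-0.95,3.3],0],[[0,0,0],[0,-0.95,3.3],0],[[0,0,0],[0,-0.95,3.3],0],[[0,0,0],[0,-0.95,3.3],0],[[0,0,0],[0,-0.95,3.3],0],[[0,0,0],[0,0,0],0]])

```text
clock: 23.62
tool_pos: [0.4889, 0.0229, 0.518]
eef_rot: [-0.543, -0.45, 0.546, -0.452]
contact_force: [-0.3, -0.6, -0.2]
opening: 0.005
```

```bash
python3 - <<'E'
from h import *
need(-138,-200,525)
print(r.get_state()['q'].round(2))
# blade angle from sd9/s9
for t in(1.38,1.41,1.44,1.47,1.5):
  p=toW([[-.138,-.175+.385*np.cos(t),.088+.385*np.sin(t)]]);print(t,((proj('s9',p)-[170,60])*2).round(0))
E
```

```text
T mm [[-64.8  72.7 518. ]] jaw yaw in T deg -0.7 down [-0.001 -0.005 -1.   ] F [-0.3 -0.6 -0.2] op 0.4 t 23.6167 qd 0.07
A [[-0.0, 1.0, -0.012], [-0.005, -0.012, -1.0], [-1.0, 0.0, 0.005]] q [-0.11  0.27 -0.05  1.47  0.02  1.41 -0.35]
shift cm [-0.57 -6.99 27.36]
[-0.11  0.27 -0.05  1.47  0.02  1.41 -0.35]
1.38 [[42. 71.]]
1.41 [[32. 71.]]
1.44 [[22. 72.]]
1.47 [[13. 72.]]
1.5 [[ 3. 73.]]
```

Emit:
drive_tool(deltas=[[[0,0,0],[-0.1,-0.8,3.1],0],[[0,0,0],[-0.1,-0.8,3.1],0],[[0,0,0],[-0.1,-0.8,3.1],0],[[0,0,0],[-0.1,-0.8,3.1],0],[[0,0,0],[-0.1,-0.8,3],0],[[0,0,0],[0,-0.8,3],0],[[0,0,0],[0,-0.8,3],0],[[0,0,0],[0,-0.7,3],0],[[0,0,0],[0,-0.7,3],0],[[0,0,0],[0,0,0],0],[[0,0,0],[0,0,0],0],[[0,0,0],[0,0,0],0]])

```text
clock: 24.62
tool_pos: [0.3749, -0.2262, 0.5223]
eef_rot: [0.543, 0.455, -0.541, 0.454]
contact_force: [0.7, 0.7, -1.4]
opening: 0.005
```

```bash
python3 - <<'E'
from h import *
need(-138,-175,440)
E
```

```text
T mm [[-133.6 -192.4  522.3]] jaw yaw in T deg -0.0 down [ 0.001  0.002 -1.   ] F [ 0.7  0.7 -1.4] op 0.4 t 24.6167 qd 0.02
A [[0.0, 1.0, -0.0], [0.002, -0.0, -1.0], [-1.0, 0.0, -0.002]] q [ 0.34  0.17  0.12  1.59 -0.02  1.38  0.29]
shift cm [ 8.24 -0.44 -1.72]
```

Emit:
drive_tool(deltas=[[[0,0,0],[2.1,-0.2,-0.4],0],[[0,0,0],[2.1,-0.2,-0.4],0],[[0,0,0],[2.1,0,0],0],[[0,0,0],[2,0,0],0],[[0,0,0],[0,0,0],0],[[0,0,0],[0,0,0],0],[[0,0,0],[0,0,0],0]])

```text
clock: 25.2
tool_pos: [0.3733, -0.218, 0.4412]
eef_rot: [0.543, 0.454, -0.541, 0.455]
contact_force: [1.8, 0.3, 0.5]
opening: 0.001
```

```bash
cat > arc.py <<'E'
from h import *
def P(th,rc,over=2):
    return np.array([-175+rc*np.cos(th)-(12-over)*np.sin(th)-9, 88+rc*np.sin(th)+(12-over)*np.cos(th)+11])
def table(ths,rcs):
    s=st();p=toT(s['tool_pos'])[0]*1e3;cur=p[1:3];print('dx tool y',(-138-p[0])/10)
    for t,rc in zip(ths,rcs):
        n=P(t,rc);d=n-cur;print(round(t,2),round(rc),'TCP y,z',n.round(0),'row x,z: ',(-d[1]/10).round(2),(-d[0]/10).round(2));cur=n
E
python3 - <<'E'
from arc import *
th=np.r_[1.43,np.arange(1.38,.9,-.05)];table(th,np.full(len(th),338))
E
```

```text
T mm [[-136.7 -184.6  441.2]] jaw yaw in T deg 0.0 down [ 0.004  0.    -1.   ] F [1.8 0.3 0.5] op 0.1 t 25.2 qd 0.01
dx tool y -0.13424994195154624
1.43 338 TCP y,z [-146.  435.] row x,z:  0.61 -3.81
1.38 338 TCP y,z [-130.  433.] row x,z:  0.23 -1.67
1.33 338 TCP y,z [-113.  430.] row x,z:  0.31 -1.66
1.28 338 TCP y,z [-97. 426.] row x,z:  0.4 -1.64
1.23 338 TCP y,z [-80. 421.] row x,z:  0.48 -1.62
1.18 338 TCP y,z [-64. 415.] row x,z:  0.56 -1.6
1.13 338 TCP y,z [-49. 409.] row x,z:  0.64 -1.57
1.08 338 TCP y,z [-34. 402.] row x,z:  0.71 -1.53
1.03 338 TCP y,z [-19. 394.] row x,z:  0.79 -1.49
0.98 338 TCP y,z [ -4. 385.] row x,z:  0.86 -1.45
0.93 338 TCP y,z [ 10. 376.] row x,z:  0.94 -1.41
```

Emit:
drive_tool(deltas=[[[0,0,0],[0.3,-0.1,-1.2],0],[[0,0,0],[0.3,0,-1.2],0],[[0,0,0],[0,0,-1.4],0],[[0,0,0],[0.23,0,-1.67],0],[[0,0,0],[0.31,0,-1.66],0],[[0,0,0],[0.4,0,-1.64],0],[[0,0,0],[0.48,0,-1.62],0],[[0,0,0],[0,0,0],0],[[0,0,0],[0,0,0],0]])

```text
clock: 25.95
tool_pos: [0.3904, -0.1158, 0.4212]
eef_rot: [0.543, 0.454, -0.54, 0.456]
contact_force: [-0.2, -0.4, 0.4]
opening: 0.005
```

```bash
python3 - <<'E'
from arc import *
th=np.arange(1.18,.5,-.06);table(th,np.linspace(338,300,len(th)))
E
```

```text
T mm [[-137.6  -81.   421.2]] jaw yaw in T deg 0.1 down [ 0.005 -0.    -1.   ] F [-0.2 -0.4  0.4] op 0.5 t 25.95 qd 0.03
dx tool y -0.04059653532787024
1.18 338 TCP y,z [-64. 415.] row x,z:  0.59 -1.65
1.12 335 TCP y,z [-47. 404.] row x,z:  1.08 -1.72
1.06 331 TCP y,z [-31. 393.] row x,z:  1.18 -1.64
1.0 328 TCP y,z [-15. 380.] row x,z:  1.26 -1.55
0.94 324 TCP y,z [ -1. 367.] row x,z:  1.34 -1.45
0.88 321 TCP y,z [ 13. 353.] row x,z:  1.41 -1.35
0.82 317 TCP y,z [ 25. 338.] row x,z:  1.48 -1.25
0.76 314 TCP y,z [ 37. 322.] row x,z:  1.54 -1.14
0.7 310 TCP y,z [ 47. 307.] row x,z:  1.59 -1.04
0.64 307 TCP y,z [ 56. 290.] row x,z:  1.63 -0.93
0.58 303 TCP y,z [ 64. 274.] row x,z:  1.66 -0.81
0.52 300 TCP y,z [ 71. 257.] row x,z:  1.69 -0.7
```

```bash
python3 - <<'E'
from h import *
snap('side','sd10');snap('scene','s10')
a=cv2.imread('pics/sd9.png').astype(int);b=cv2.imread('pics/sd10.png').astype(int)
c=cv2.imread('pics/s9.png').astype(int);d=cv2.imread('pics/s10.png').astype(int)
for t in(1.43,1.38,1.3,1.23,1.15):
  p=toW([[-.138,-.175+l*np.cos(t),.088+l*np.sin(t)] for l in (.15,.25,.36)])
  for n,(x,y) in (('side',(a,b)),('scene',(c,d))):
    print(t,n,[(q.round(0).tolist(),x[int(q[1]),int(q[0])].tolist(),y[int(q[1]),int(q[0])].tolist()) for q in proj('sd10' if n=='side' else 's10',p)])
E
```

```text
1.43 side [([341.0, 126.0], [68, 68, 67], [52, 66, 70]), ([343.0, 99.0], [61, 66, 64], [146, 155, 155]), ([347.0, 64.0], [19, 21, 21], [38, 33, 35])]
1.43 scene [([184.0, 161.0], [60, 62, 65], [85, 89, 93]), ([183.0, 135.0], [59, 60, 63], [89, 95, 97]), ([183.0, 104.0], [5, 5, 6], [114, 115, 121])]
1.38 side [([340.0, 128.0], [63, 65, 64], [57, 59, 57]), ([342.0, 102.0], [67, 68, 63], [111, 114, 114]), ([345.0, 69.0], [24, 25, 26], [28, 32, 26])]
1.38 scene [([187.0, 161.0], [68, 69, 73], [105, 112, 113]), ([188.0, 135.0], [75, 77, 77], [91, 95, 97]), ([190.0, 104.0], [35, 65, 63], [30, 25, 28])]
1.3 side [([339.0, 131.0], [60, 64, 61], [60, 63, 58]), ([340.0, 107.0], [63, 63, 61], [57, 57, 58]), ([342.0, 77.0], [59, 61, 60], [21, 23, 23])]
1.3 scene [([191.0, 161.0], [67, 68, 71], [109, 112, 115]), ([196.0, 136.0], [73, 78, 80], [22, 25, 30]), ([202.0, 104.0], [10, 18, 21], [27, 23, 23])]
1.23 side [([338.0, 134.0], [60, 65, 60], [59, 59, 60]), ([339.0, 112.0], [71, 86, 89], [59, 60, 58]), ([339.0, 84.0], [187, 194, 196], [25, 26, 29])]
1.23 scene [([195.0, 161.0], [70, 72, 73], [47, 48, 51]), ([203.0, 136.0], [39, 52, 52], [48, 50, 50]), ([212.0, 105.0], [16, 22, 26], [21, 24, 24])]
1.15 side [([337.0, 137.0], [65, 65, 67], [56, 58, 54]), ([337.0, 119.0], [62, 66, 66], [64, 64, 61]), ([336.0, 94.0], [186, 193, 194], [24, 23, 25])]
1.15 scene [([199.0, 162.0], [52, 52, 55], [68, 70, 75]), ([210.0, 137.0], [24, 42, 43], [62, 66, 72]), ([224.0, 107.0], [18, 25, 28], [20, 22, 34])]
```

The blade has left its start angle and is following the push (about 1.2 rad). Continuing the arc.

Emit:
drive_tool(deltas=[[[0,0,0],[0.6,0,-1.65],0],[[0,0,0],[1.08,0,-1.72],0],[[0,0,0],[1.18,0,-1.64],0],[[0,0,0],[1.26,0,-1.55],0],[[0,0,0],[1.34,0,-1.45],0],[[0,0,0],[1.41,0,-1.35],0],[[0,0,0],[1.48,0,-1.25],0],[[0,0,0],[1.54,0,-1.14],0],[[0,0,0],[1.59,0,-1.04],0],[[0,0,0],[1.63,0,-0.93],0],[[0,0,0],[1.66,0,-0.81],0],[[0,0,0],[1.69,0,-0.7],0]])

```text
clock: 27.05
tool_pos: [0.4182, 0.0337, 0.2556]
eef_rot: [0.544, 0.453, -0.541, 0.455]
contact_force: [0.2, -0.2, 0.0]
opening: 0.004
```

```bash
python3 - <<'E'
from arc import *
th=np.r_[np.arange(.47,0,-.065),0];table(th,np.linspace(295,255,len(th)))
E
```

```text
T mm [[-136.3   71.   255.6]] jaw yaw in T deg -0.2 down [ 0.005  0.    -1.   ] F [ 0.2 -0.2  0. ] op 0.4 t 27.05 qd 0.62
dx tool y -0.17354218147486905
0.47 295 TCP y,z [ 74. 242.] row x,z:  1.41 -0.34
0.4 290 TCP y,z [ 79. 222.] row x,z:  1.91 -0.41
0.34 285 TCP y,z [ 81. 203.] row x,z:  1.9 -0.28
0.27 280 TCP y,z [ 83. 185.] row x,z:  1.88 -0.14
0.21 275 TCP y,z [ 83. 166.] row x,z:  1.86 -0.01
0.14 270 TCP y,z [ 82. 148.] row x,z:  1.82 0.12
0.08 265 TCP y,z [ 79. 130.] row x,z:  1.78 0.24
0.01 260 TCP y,z [ 76. 113.] row x,z:  1.72 0.35
0.0 255 TCP y,z [ 71. 109.] row x,z:  0.39 0.48
```

Contact force reads near zero, so I'll check the blade angle in the images before going on.

```bash
cat > bl.py <<'E'
from h import *
def blade(f,f0='sd9'):
    # score each angle: bar samples look grey-dark (bar) & grip black in image f where background f0 differed
    b=cv2.GaussianBlur(cv2.imread(f'pics/{f}.png'),(3,3),0).astype(int);a=cv2.GaussianBlur(cv2.imread(f'pics/{f0}.png'),(3,3),0).astype(int)
    out=[]
    for t in np.arange(0,1.6,.05):
        p=proj(f,toW([[-.138,-.175+l*np.cos(t),.088+l*np.sin(t)] for l in np.r_[.06:.31:.02,.335,.35,.365]]))
        i=p.round().astype(int);v=b[i[:,1],i[:,0]].mean(1);d=abs(b-a)[i[:,1],i[:,0]].mean(1)
        out.append((round(t,2),v[:-3].round().astype(int).tolist(),v[-3:].round().astype(int).tolist(),int(d.mean())))
    return out
E
python3 - <<'E'
from bl import *
st();snap('side','sd11')
for o in blade('sd11'): print(*o)
E
```

```text
T mm [[-136.3   71.   255.6]] jaw yaw in T deg -0.2 down [ 0.005  0.    -1.   ] F [ 0.2 -0.2  0. ] op 0.4 t 27.05 qd 0.62
0.0 [123, 115, 94, 94, 106, 107, 106, 108, 106, 106, 138, 140, 137] [54, 64, 99] 5
0.05 [111, 98, 101, 92, 100, 107, 106, 107, 105, 105, 104, 136, 135] [75, 48, 56] 6
0.1 [111, 96, 114, 93, 96, 107, 108, 108, 112, 113, 120, 130, 133] [125, 72, 48] 7
0.15 [91, 103, 125, 94, 94, 104, 110, 124, 115, 119, 128, 130, 141] [141, 133, 72] 10
0.2 [93, 100, 98, 112, 99, 111, 112, 118, 132, 139, 140, 142, 135] [117, 116, 107] 13
0.25 [74, 85, 86, 122, 111, 108, 117, 120, 131, 137, 134, 123, 119] [106, 107, 105] 17
0.3 [62, 69, 73, 97, 116, 116, 119, 118, 109, 106, 106, 112, 106] [104, 105, 104] 23
0.35 [60, 62, 63, 65, 90, 120, 104, 100, 105, 94, 100, 104, 106] [105, 105, 105] 28
0.4 [64, 58, 54, 53, 60, 77, 93, 85, 80, 85, 89, 97, 103] [106, 107, 108] 33
0.45 [76, 61, 58, 59, 54, 58, 59, 62, 61, 57, 50, 38, 39] [70, 97, 103] 48
0.5 [81, 71, 69, 71, 68, 68, 67, 61, 59, 65, 66, 39, 26] [35, 36, 37] 50
0.55 [96, 92, 96, 92, 92, 92, 97, 90, 74, 39, 44, 60, 70] [58, 44, 40] 39
0
[... 829 characters left out ...]
 54, 55] 54
1.15 [100, 35, 35, 32, 27, 30, 35, 29, 25, 46, 35, 57, 55] [54, 54, 52] 59
1.2 [63, 37, 33, 31, 29, 28, 34, 26, 32, 31, 53, 52, 53] [53, 54, 54] 47
1.25 [63, 38, 34, 27, 31, 29, 32, 24, 37, 46, 53, 48, 52] [50, 53, 46] 38
1.3 [41, 39, 36, 32, 27, 33, 33, 28, 73, 58, 55, 74, 58] [49, 45, 54] 29
1.35 [36, 38, 31, 54, 35, 33, 29, 94, 89, 79, 127, 100, 65] [45, 53, 44] 30
1.4 [38, 37, 35, 56, 34, 39, 34, 138, 105, 160, 152, 110, 120] [52, 47, 38] 41
1.45 [38, 41, 42, 65, 42, 47, 88, 150, 154, 177, 167, 151, 126] [53, 42, 36] 48
1.5 [39, 39, 78, 56, 52, 46, 148, 131, 174, 180, 154, 153, 70] [50, 44, 44] 47
1.55 [48, 35, 92, 70, 51, 90, 156, 170, 179, 166, 155, 153, 65] [55, 50, 58] 51
```

The blade is at about 0.48 rad, in step with the fingers. Final part of the arc.

Emit:
drive_tool(deltas=[[[0,0,0],[1.41,-0.1,-0.34],0],[[0,0,0],[1.91,0,-0.41],0],[[0,0,0],[1.9,0,-0.28],0],[[0,0,0],[1.88,0,-0.14],0],[[0,0,0],[1.86,0,0],0],[[0,0,0],[1.82,0,0.12],0],[[0,0,0],[1.78,0,0.24],0],[[0,0,0],[1.2,0,0.35],0],[[0,0,0],[0.6,0,0.3],0],[[0,0,0],[0.3,0,0],0],[[0,0,0],[0,0,0],0],[[0,0,0],[0,0,0],0]])

```text
clock: 28.1
tool_pos: [0.4173, 0.0348, 0.1113]
eef_rot: [0.544, 0.452, -0.541, 0.455]
contact_force: [-3.2, 0.8, 20.9]
opening: -0.001
```

```bash
python3 - <<'E'
from bl import *
st();snap('side','sd12')
for o in blade('sd12')[:7]: print(*o)
E
```

```text
T mm [[-137.4   72.   111.3]] jaw yaw in T deg -0.2 down [ 0.005 -0.    -1.   ] F [-3.2  0.8 20.9] op -0.1 t 28.1 qd 0.0
0.0 [24, 27, 37, 37, 37, 41, 44, 34, 30, 49, 114, 137, 147] [39, 41, 37] 58
0.05 [26, 25, 38, 36, 32, 34, 39, 36, 30, 32, 78, 137, 147] [54, 42, 40] 56
0.1 [26, 27, 35, 37, 35, 36, 41, 48, 34, 26, 30, 86, 135] [141, 50, 42] 62
0.15 [28, 25, 29, 38, 37, 33, 33, 43, 47, 32, 25, 41, 82] [121, 124, 64] 74
0.2 [29, 27, 23, 33, 36, 31, 37, 37, 52, 37, 25, 29, 44] [65, 76, 102] 87
0.25 [28, 33, 26, 28, 37, 33, 31, 34, 41, 64, 37, 27, 29] [57, 67, 68] 88
0.3 [29, 35, 38, 25, 30, 35, 32, 33, 34, 42, 85, 51, 27] [63, 79, 87] 79
```

The fingers are stopped by 21 N with the tips at z = 100.3 mm, which is the height of the bar's top when fully down. Retreat straight up and check.

Emit:
drive_tool(deltas=[[[0,0,0],[-1,0,0],0],[[0,0,0],[-3,0,0],0],[[0,0,0],[-4,0,0],0],[[0,0,0],[-4,0,0],0],[[0,0,0],[-4,0,0],0],[[0,0,0],[-4,2,0],0],[[0,0,0],[-4,2,0],0],[[0,0,0],[-4,2,0],0],[[0,0,0],[0,0,0],0],[[0,0,0],[0,0,0],0],[[0,0,0],[0,0,0],0]])

```text
clock: 29.07
tool_pos: [0.47, 0.0251, 0.3811]
eef_rot: [0.543, 0.453, -0.542, 0.454]
contact_force: [-0.2, 0.7, -0.6]
opening: 0.008
```

```bash
python3 - <<'E'
from bl import *
st();snap('side','sd13');snap('scene','s13')
for o in blade('sd13')[:5]: print(*o)
# end-of-grip check: black pixels vs expected end for small angles, both views
for f in('sd13','s13'):
    g=cv2.imread(f'pics/{f}.png').mean(2)
    for t in(0,.04,.08):
        p=proj(f,toW([[-.138,-.175+l*np.cos(t),.088+l*np.sin(t)] for l in(.15,.33,.355,.38)]));print(f,t,p.round(1).tolist())
    c=proj(f,toW([[-.138,.18,.088]]))[0].round().astype(int);print(g[c[1]-8:c[1]+9,c[0]].round().astype(int).tolist())
# shifts of bystanders/jar/pan/scraper: template match between start and now
def sh(f0,f1,name,u,v,w=14):
    a=cv2.imread(f'pics/{f0}.png',0);b=cv2.imread(f'pics/{f1}.png',0)
    m=cv2.matchTemplate(b[v-w-8:v+w+8,u-w-8:u+w+8],a[v-w:v+w,u-w:u+w],cv2.TM_CCOEFF_NORMED)
    _,q,_,l=cv2.minMaxLoc(m);print(name,np.array(l)-8,round(q,2))
sh('sd0' if 0 else 'side0','sd13','wet jar side',285,175,10);sh('scene0','s13','wet jar scene',233,221,10)
sh('side0','sd13','jar1',287,322);sh('side0','sd13','jar2',206,340);sh('side0','sd13','orange',355,308)
sh('side0','sd13','red1',208,246,9);sh('side0','sd13','red2',268,264,9);sh('side0','sd13','pan corner',350,250,10)
sh('sd9','sd13','scraper',228,282);sh('scene0','s13','lids',166,264,12);sh('scene0','s13','gun',84,230)
E
```

```text
T mm [[-83.8  71.6 381.1]] jaw yaw in T deg -0.1 down [ 0.002 -0.    -1.   ] F [-0.2  0.7 -0.6] op 0.7 t 29.0667 qd 0.04
0.0 [136, 136, 133, 134, 136, 135, 136, 128, 128, 131, 133, 132, 141] [35, 36, 35] 24
0.05 [139, 137, 137, 138, 139, 134, 137, 135, 138, 137, 139, 140, 141] [52, 37, 38] 24
0.1 [139, 134, 138, 139, 137, 139, 138, 138, 136, 137, 140, 142, 141] [137, 46, 36] 20
0.15 [141, 137, 139, 139, 139, 141, 140, 138, 139, 137, 136, 139, 141] [133, 120, 61] 15
0.2 [139, 140, 140, 141, 141, 135, 138, 141, 133, 132, 136, 128, 123] [108, 110, 99] 13
sd13 0 [[325.2, 192.4], [307.1, 237.1], [304.3, 244.0], [301.5, 251.2]]
sd13 0.04 [[325.4, 190.9], [307.4, 233.9], [304.6, 240.6], [301.7, 247.5]]
sd13 0.08 [[325.6, 189.4], [307.7, 230.4], [304.9, 236.9], [302.0, 243.5]]
[39, 39, 34, 33, 35, 40, 35, 38, 42, 36, 34, 32, 37, 27, 34, 28, 23]
s13 0 [[234.8, 187.8], [294.4, 179.3], [302.5, 178.1], [310.7, 177.0]]
s13 0.04 [[234.6, 186.5], [294.3, 176.5], [302.6, 175.1], [310.8, 173.8]]
s13 0.08 [[234.3, 185.3], [294.1, 173.8], [302.4, 172.2], [310.7, 170.6]]
[116, 114, 119, 99, 2, 11, 26, 29, 28, 13, 0, 4, 42, 56, 59, 86, 123]
wet jar side [0 0] 1.0
wet jar scene [0 0] 1.0
jar1 [0 0] 1.0
jar2 [0 0] 1.0
orange [0 0] 1.0
red1 [0 0] 1.0
red2 [0 0] 1.0
pan corner [ 0 -1] 0.44
scraper [0 0] 1.0
lids [0 0] 0.96
gun [0 0] 0.96
```

```bash
python3 - <<'E'
from h import *
def sh(f0,f1,u,v,w):
    a=cv2.Canny(cv2.imread(f'pics/{f0}.png',0),40,120);b=cv2.Canny(cv2.imread(f'pics/{f1}.png',0),40,120)
    a,b=[cv2.GaussianBlur(i,(3,3),0) for i in(a,b)]
    m=cv2.matchTemplate(b[v-w-6:v+w+6,u-w-6:u+w+6],a[v-w:v+w,u-w:u+w],cv2.TM_CCOEFF_NORMED)
    _,q,_,l=cv2.minMaxLoc(m);print(f0,f1,(u,v),np.array(l)-6,round(q,2))
for f0,f1 in(('sd1','sd9'),('side0','sd9'),('side0','sd13')):
    sh(f0,f1,366,189,9);sh(f0,f1,345,257,10);sh(f0,f1,300,245,9)
sh('s1','s9',215,177,10);sh('s3','s9',287,165,10);sh('s3','s13',287,165,8)
E
```

```text
sd1 sd9 (366, 189) [0 0] 0.47
sd1 sd9 (345, 257) [0 0] 1.0
sd1 sd9 (300, 245) [0 0] 0.96
side0 sd9 (366, 189) [0 0] 0.68
side0 sd9 (345, 257) [0 0] 0.73
side0 sd9 (300, 245) [0 0] 0.95
side0 sd13 (366, 189) [-1  0] 0.57
side0 sd13 (345, 257) [0 0] 0.73
side0 sd13 (300, 245) [0 0] 0.56
s1 s9 (215, 177) [0 0] 0.95
s3 s9 (287, 165) [0 0] 0.93
s3 s13 (287, 165) [0 0] 0.98
```

The pan is where it was. Handing in.

```bash
python3 - <<'E'
from h import *
print(r.finish_job())
E
```

```text
the job is handed in; nothing more can be done
None
```

The job is done and handed in at about 29 s on the robot's clock, with all four wax offcuts in the scrap pan.

- **Sweeping:** Three offcuts went over the cutting edge in one straight stroke. The fourth lay close to the wet candle, so I pushed it out diagonally from the fence side first, then swept it off.
- **Scraper:** It stands upright on the bench at its original spot, turned about 20° from how it stood, well clear of the pan.
- **Blade arm:** I swung it down with closed fingers. It stopped hard at 21 N with the fingertips at 100.3 mm, which is the height of the bar's top when fully down. The camera images agree with an angle of about 0.

**Last checks:**
- Comparing start and end images showed no shift (0 px) of the wet candle, jar1, jar2, the lids, the heat gun or the look-alikes. I did not compare jar3 or the jug.
- One pan comparison disagreed: a pan corner matched poorly (0.44, 1 px off), with changed shadows, the offcuts and the lowered blade in view. An edge-based recheck showed no shift at most pan points. One corner still read 1 px off, with a weak match.
- I used up the 12 viewable pictures before lowering the blade, so its end position rests on the force, the height and pixel readings, not on a viewed picture.

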